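# Empty a drying pan from the sample dryer into a jar

## Task

Pull the drawer of the sample dryer out to its stop, lift out the drying pan by its grip and pour all five dried stones from its spout through the funnel into the jar below. Then stand the empty pan back upright in the drawer, leaving the drawer fully out to cool, and do not disturb the tall black-capped bottle, the soil sieve or the reagent carton.

Things in the scene. Friction and masses are not known exactly. Their poses are not given: they have to be found in the camera images.
- dryer_drawer (a joint): how far the dryer's drawer is out, m: 0 shut, 0.175 at its stop; it slides horizontally toward the front of the dryer (the -x of drawer_handle and of drawer_floor) on runners (about 2 N to move) and stays where it is left. It may start up to 12 mm out.
- drawer_handle (a point): middle of the drawer's pull, an upright round steel bar 12 mm thick and 62 mm long in clear grip, standing 36 mm in front of the drawer's front face (30 mm free behind it), 74 mm above the bench. Axes as head_edge. Come from the front with the tool tilted 25 to 40 degrees, fingers closing along y.
- head_edge (a point): middle of the lower front edge of the control head of the white steel sample dryer (266 mm wide, 188 mm high, 270 mm deep behind this point, fixed), 138 mm above the bench; x into the dryer (its front faces -x), z up. The head stands over the drawer, 20 mm proud of the shut drawer's face, so a gripper straight down from above cannot get at the pull.
- drawer_floor (a point): centre of the drawer's flat floor (200 mm along x, 212 mm along y inside; walls 31 mm high above the floor, front panel 96 mm above the floor), 35 mm above the bench, 148 mm behind the handle point. Same axes. Moves with the drawer.
- pan: drying pan of sheet steel, 62 mm wide (y), 103 mm long (x), walls 30 mm high, 0.16 kg empty; origin under the centre of its flat floor, z up. Its spout points along its own -x (roughly to the front of the drawer at the start), its closed back wall is at x = +37 mm. It stands in the drawer, under the head; only with the drawer at its stop is it clear of the head (by some 15 mm), free to be lifted.
- pan_grip (a point): point on the pan's black grip 12 mm ahead (-x) of the middle of the pan: a bar along the pan's x, 14 mm wide (y), 18 mm high (z), from x = -38 to +40 mm of the pan; this point is 70 mm above the pan's underside. Take it from above, fingers closing along the pan's y. Axes as the pan's.
- pan_lip (a point): middle of the edge of the pan's spout, 44 mm wide inside, 51 mm ahead (-x) of the grip point, 9 mm above the underside; the floor rises gently to it, so the stones stay in the level pan and roll out when the spout is tipped 30 to 45 degrees down.
- funnel_mouth (a point): centre of the funnel's round mouth, level, 119 mm inside diameter, 164 mm above the bench. The white funnel is fixed in a ring on a heavy stand (fixed); its stem has a 42 mm bore. The stand's post is on the funnel's far side (85 mm along its x, no higher than 140 mm). It may stand left or right of the dryer's drawer.
- jar_place (a point): centre of the stand's base plate top where the jar stands, 12 mm above the bench, straight below the funnel.
- jar: open glass jar 76 mm in diameter, 86 mm high, 0.25 kg, standing loose on the stand's base plate under the funnel's stem; origin at the centre of its underside.
- stone0: roundish dry stone about 20 mm across, 11 g, in the pan; origin at its centre
- stone1: roundish dry stone about 20 mm across, 11 g, in the pan; origin at its centre
- stone2: roundish dry stone about 20 mm across, 11 g, in the pan; origin at its centre
- stone3: roundish dry stone about 20 mm across, 11 g, in the pan; origin at its centre
- stone4: roundish dry stone about 20 mm across, 11 g, in the pan; origin at its centre
- tall_bottle: translucent grey bottle with a black cap, 74 mm across, 185 mm high, standing to the side where the stand is not; leave it. Origin under its centre.
- soil_sieve: small round sieve 72 mm across, 33 mm high, left of the dryer; leave it. Origin under its centre.
- reagent_box: reagent carton 47 x 88 x 88 mm, right of the dryer; leave it. Origin under its centre.
Things that resemble listed ones, but are neither listed nor needed, are in the scene too. What is shaped like the part that bears funnel_mouth but green is not meant. Of the things that look like the jar, the smaller one is meant.

How it is judged:
On the way, in this order (a step that is already met when the one before it is completed fails the run):
1. the drawer has been pulled out to its stop (within 8 mm) (value of joint dryer_drawer above 0.167 m), for 0.2 s.
2. all five stones have been poured and lie in the jar (horizontal distance between each of stone0, stone1, stone2, stone3, stone4 and jar below 0.036 m and z of stone0 in the frame of jar between 0 and 0.07 m and z of stone1 in the frame of jar between 0 and 0.07 m and z of stone2 in the frame of jar between 0 and 0.07 m and z of stone3 in the frame of jar between 0 and 0.07 m and z of stone4 in the frame of jar between 0 and 0.07 m), for 0.3 s.
At the end, for the whole second after the job is handed in: the drawer is still out within 8 mm of its stop; all five stones lie in the jar; the jar stands upright within 20 mm of its place under the funnel; the pan stands upright (within 7 degrees) on the floor of the drawer, at rest (all of step 2 and value of joint dryer_drawer above 0.167 m and angle between jar's own z axis and vertical below 0.1 rad and horizontal distance between jar and jar_place below 0.02 m and angle between pan's own z axis and vertical below 0.12 rad and z of pan in the frame of drawer_floor between -0.008 and 0.01 m and x of pan in the frame of drawer_floor between -0.1 and 0.1 m and y of pan in the frame of drawer_floor between -0.105 and 0.105 m and linear speed of each of pan, jar below 0.02 m/s); the robot touches nothing.
It fails at once if the tall bottle is moved more than 30 mm (distance of tall_bottle from where it was at the start of the episode above 0.03 m).
It fails at once if the soil sieve is moved more than 30 mm (distance of soil_sieve from where it was at the start of the episode above 0.03 m).
It fails at once if the reagent carton is moved more than 30 mm (distance of reagent_box from where it was at the start of the episode above 0.03 m).
It also fails if it takes over 64 s, if anything falls off the work surface, if the arm or the gripper's body presses on something with over 40 N, if the wrist force passes 120 N, or if a joint passes its speed limit or range.

## Robot

A 7-joint arm with a two-finger parallel gripper is mounted at the origin on the work surface; the furniture and walls round the work are solid. World frame = base frame: x ahead of the robot, y to its left, z up, the work surface at z = 0. Lengths are in m, angles in rad, forces in N, time in s.
With the tool pointing down it reaches from about 0.425 to 1.025 m from the base axis. Payload 9.4 kg.
Tool frame: the origin (TCP) lies at the very end of the fingers, on their centre line; the grasp point (between the pads) lies 19 mm behind it; z points along the fingers, y is the line along which they close (so a half turn about z gives the same grasp; the last joint's range is limited). The gripper opens to 85 mm and grips with 20 to 120 N. Pads are 22 mm wide; open, the fingers measure 114 mm over their backs; the gripper's body (76 mm by 85 mm) begins 54 mm behind the grasp point. The pads swing forward as they close: fully open they stand 13 mm farther back than shut.
Start: joints at [1.125, 0.599, -0.003, 1.599, 0.002, 0.943, -0.08], TCP at [0.261, -0.676, 0.231] pointing down, gripper open.
Joint ranges: [-2.57, 2.57], [-0.35, 1.97], [-1.29, 1.29], [0.11, 2.56], [-1.05, 4.19], [0.11, 1.86], [-2.63, 2.63]. Speed limits (rad/s): [2.22, 2.22, 3.01, 3.01, 3.14, 3.14, 3.14].

## Interface

Orientations are given as a rotation vector (axis times angle).
In Python, from cell import manip gives the robot as it stands.
- The arm moves only by the tool step_arm, never from a script. Its argument "moves" is a list that holds one entry, the list of rows, each a list of 7 numbers: the shift along the tool's x, y, z in mm, then the turn, a rotation vector about the tool's x, y, z in rad, then the closure, from -1 (fully open) to 1 (shut). In form: [[[tx, ty, tz, ax, ay, az, gripper], ...]]. A call has 1 to 8 rows; each row shifts and turns the commanded pose from where the row before left it, along the tool's axes as they then stand; what a row does not reach is not made up. A row lasts 1/8 s, in which the tool goes at most 62.5 mm and 10.7 degrees, less where a joint would pass 70% of its speed; a pose out of reach is approached as far as the arm can. A call with a gripper value outside its range is refused whole. The fingers move at their own pace and stop on an object; the grip force is fixed at half the most. Time passes only in rows, so rows that do not move let the fingers close. It gives the time, the measured TCP pose, the force, the opening and the grip force at its end, in the units of the state.
- manip.get_state(): the state, without advancing time (a new reading comes with each control period).
- manip.get_image(name): name is "side" or "top"; returns a dict with "frame" (480x640x3 uint8, red, green, blue), "intrinsics" (3x3 intrinsics, pixels), "xyz" and "orientation" of the camera in the world. Camera axes: x right, y up, looking along -z (the intrinsics and any distortion apply to the point x, -y, -z); pixel columns grow to the right and rows downward; lengths in m; the calibration is good to about 2 mm. A picture is of the moment at which its call begins. There is no depth.
- manip.close_job(): hands the job in; it is judged then, once.
Trained networks look in the newest picture that a camera, given by its name, has taken for a name from the list of things; names that differ only in an ending like _2 or _b are one class to them, and where a whole thing is asked for, a point or a joint stands for the part that bears it (a point fixed in the world has none). Each returns a list of dicts, best first, with "conf" (0 to 1); they miss things now and then, are a little off and sometimes report something else, mostly with a low value. They report only what shows in the picture. A call takes as long as a camera call. They do not tell look-alikes from the thing itself.
- manip.look_for(camera, thing): "rect" ([centre column, centre row, width, height] in pixels, round what is visible of it).
- manip.trace(camera, thing): "pixels" (480x640 bool, what is visible of it) and "rect" ([centre column, centre row, width, height] in pixels, round what is visible of it).
The state is a dict: "time": time; "joint_positions": joint angles; "joint_velocities": joint speeds; "joint_torque": joint torques, N m; "ee_pos": TCP position; "tool_rot": TCP orientation; "contact_force": force on the tool from outside, world axes, zero at the start; "ft_torque": the same for the moment, N m; "grip_width": opening from 0.0 (shut) to 1.0 (fully open); "grasp_force": force on a finger pad.
Only numpy, scipy, OpenCV 4.12 (cv2) and the standard library are available. Lean on these libraries where they do the work, as an engineer would, in place of code of your own. Each camera call takes 0.05 s, during which the arm holds its last target. There are 200 camera calls.

## Working session

There is one attempt and no reset: what is moved stays moved. The work goes in short steps, Python scripts to look and compute and a tool call to move; the robot and the scene stay as the last step left them, time stands still between calls to the robot, and variables do not carry over. Pictures are saved under pics/ and viewed, at most 10 in all, crops included, and the job is handed in when it is done.

Besides the shell and the picture viewer there is one more tool, called after "Call:" as name(argument=value, ...), one argument or row to a line, values as JSON. step_arm: Moves the arm, as the interface text tells. Its arguments: {"type":"object","properties":{"moves":{"type":"array","items":{"type":"array","items":{"type":"array","items":{"type":"number"}}}}},"required":["moves"]}

```bash
mkdir -p pics; ls
cat > h.py <<'E'
import numpy as np, cv2
from scipy.spatial.transform import Rotation as R
from cell import manip
def rot(o):
    o=np.array(o,float)
    return o if o.shape==(3,3) else (R.from_quat(o).as_matrix() if o.size==4 else R.from_rotvec(o).as_matrix())
def ray(im,u,v):
    K=np.array(im["intrinsics"]); d=np.linalg.inv(K)@[u,v,1.]
    return np.array(im["xyz"]), rot(im["orientation"])@[d[0],-d[1],-d[2]]
def atz(im,u,v,z):
    o,d=ray(im,u,v); return o+d*(z-o[2])/d[2]
def proj(im,p):
    c=rot(im["orientation"]).T@(np.array(p)-np.array(im["xyz"])); q=np.array(im["intrinsics"])@[c[0],-c[1],-c[2]]
    return q[:2]/q[2]
def tri(a,b):
    (o1,d1),(o2,d2)=a,b
    s=np.linalg.lstsq(np.c_[d1,-d2],o2-o1,rcond=None)[0]
    p,q=o1+s[0]*d1,o2+s[1]*d2
    return (p+q)/2,np.linalg.norm(p-q)
E
python3 - <<'E'
from h import *
np.set_printoptions(precision=4,suppress=True)
for n in("side","top"):
    im=manip.get_image(n); print(n,im["xyz"],im["orientation"],im["intrinsics"],[k for k in im])
    cv2.imwrite(f"pics/{n}0.png",im["frame"][:,:,::-1])
    for t in["drawer_handle","pan","pan_grip","funnel_mouth","jar","tall_bottle","soil_sieve","reagent_box","head_edge","drawer_floor"]:
        print(t,[(round(d["conf"],2),np.round(d["rect"]).tolist()) for d in manip.look_for(n,t)][:4])
print(manip.get_state())
E
```

```text
pics
side [ 0.7769 -0.8754  1.3383] [0.6389 0.0943 0.2546] [[536.6384   0.     322.9195]
 [  0.     536.6384 236.0994]
 [  0.       0.       1.    ]] ['frame', 'intrinsics', 'xyz', 'orientation']
drawer_handle [(0.65, [365.0, 283.0, 22.0, 52.0])]
pan []
pan_grip [(0.23, [358.0, 362.0, 36.0, 48.0])]
funnel_mouth [(0.93, [342.0, 161.0, 54.0, 59.0]), (0.64, [277.0, 143.0, 51.0, 61.0]), (0.43, [391.0, 199.0, 20.0, 21.0])]
jar [(0.98, [322.0, 201.0, 37.0, 50.0]), (0.92, [336.0, 173.0, 23.0, 27.0])]
tall_bottle [(0.63, [260.0, 330.0, 27.0, 44.0])]
soil_sieve [(0.67, [389.0, 198.0, 18.0, 22.0])]
reagent_box [(0.92, [357.0, 361.0, 34.0, 53.0])]
head_edge [(0.98, [416.0, 268.0, 117.0, 122.0]), (0.5, [342.0, 162.0, 51.0, 65.0])]
drawer_floor [(0.78, [366.0, 286.0, 19.0, 50.0])]
top [-0.4408 -0.24    1.4008] [ 0.5802 -0.4363 -1.2888] [[505.6548   0.     322.143 ]
 [  0.     505.6548 232.5391]
 [  0.       0.       1.    ]] ['frame', 'intrinsics', 'xyz', 'orientation']
drawer_handle [(0.62, [347.0, 217.0, 75.0, 30.0])]
pan []
pan_grip []
funnel_mouth [(0.95, [188.0, 298.0, 54.0, 71.0]), (0.94, [
[... 267 characters left out ...]
86.0, 85.0, 95.0])]
head_edge [(0.58, [345.0, 186.0, 83.0, 96.0]), (0.32, [416.0, 299.0, 28.0, 22.0])]
drawer_floor [(0.64, [346.0, 217.0, 67.0, 28.0])]
{'time': 1.1, 'joint_positions': array([ 1.1253,  0.5993, -0.0025,  1.5994,  0.0018,  0.9429, -0.0798]), 'joint_velocities': array([-0.0009, -0.0004, -0.0005, -0.0012,  0.0001,  0.0007,  0.    ]), 'joint_torque': array([  0.0006, -77.625 ,   1.5641, -25.8393,   0.0124,   0.0021,
         0.    ]), 'ee_pos': array([ 0.2614, -0.6762,  0.2313]), 'tool_rot': array([-3.0883, -0.576 ,  0.    ]), 'contact_force': array([ 0.1651, -0.0486, -0.1245]), 'ft_torque': array([-0.03  ,  0.0362,  0.007 ]), 'grasp_force': 0.0, 'grip_width': 1.002520516487785}
```

View both.

View pics/side0.png

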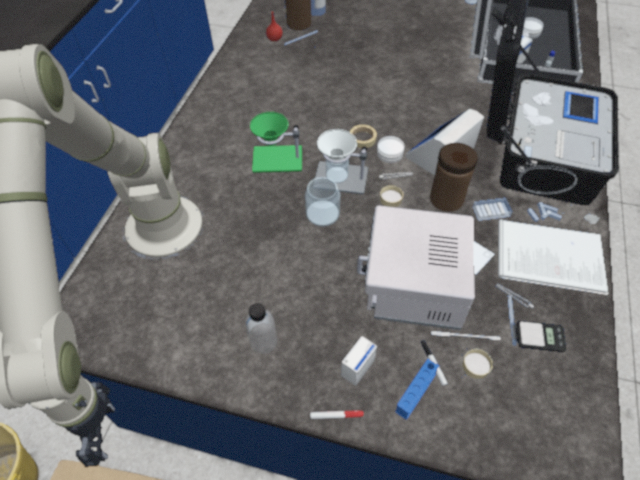

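View pics/top0.png

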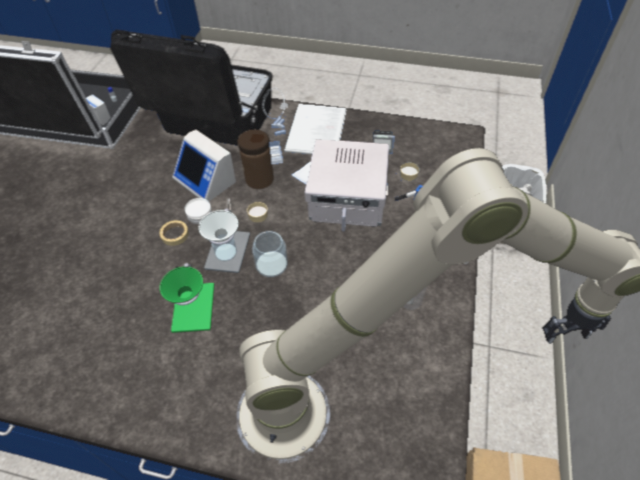

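Run:
```python
from h import *
a=cv2.imread("pics/side0.png");b=cv2.imread("pics/top0.png")
A=cv2.resize(a[195:335,350:490],(560,560),interpolation=cv2.INTER_CUBIC)
B=cv2.resize(b[130:240,290:400],(560,560),interpolation=cv2.INTER_CUBIC)
cv2.imwrite("pics/c1.png",A);cv2.imwrite("pics/c2.png",B)
ims={n:manip.get_image(n) for n in("side","top")}
import pickle;pickle.dump(ims,open("ims0.pkl","wb"))
for n in ims:
    for t in("head_edge","drawer_handle","funnel_mouth","jar","drawer_floor"):
        for k,d in enumerate(manip.trace(n,t)[:2]):
            m=d["pixels"]; ys,xs=np.nonzero(m)
            c=max(cv2.findContours(m.astype(np.uint8),0,2)[0],key=cv2.contourArea)
            p=cv2.approxPolyDP(c,3,True)[:,0].tolist() if t=="head_edge" else ""
            print(n,t,k,round(d["conf"],2),np.round(d["rect"]),xs.mean().round(1),ys.mean().round(1),m.sum(),p)
            np.save(f"m_{n}_{t}_{k}.npy",m)
```

```text
side head_edge 0 0.89 [416. 267. 121. 121.] 419.1 267.3 11980 [[376, 206], [368, 254], [357, 259], [357, 271], [365, 276], [366, 308], [373, 311], [376, 319], [459, 330], [473, 300], [472, 218]]
side drawer_handle 0 0.52 [365. 284.  20.  51.] 365.2 283.6 227 
side funnel_mouth 0 0.84 [275. 143.  52.  60.] 274.1 145.2 2402 
side funnel_mouth 1 0.56 [342. 161.  53.  62.] 342.3 158.4 1821 
side jar 0 0.96 [337. 173.  29.  26.] 337.1 171.4 447 
side jar 1 0.62 [322. 201.  37.  50.] 321.8 201.9 1460 
side drawer_floor 0 0.53 [367. 285.  19.  49.] 366.3 286.2 179 
top head_edge 0 0.78 [345. 185.  84.  93.] 347.6 182.3 6312 [[316, 140], [306, 187], [310, 219], [339, 222], [343, 229], [347, 223], [379, 225], [385, 200], [388, 146]]
top drawer_handle 0 0.8 [347. 218.  71.  31.] 344.6 214.2 1267 
top funnel_mouth 0 0.92 [188. 298.  55.  66.] 188.6 298.8 2698 
top funnel_mouth 1 0.81 [222. 242.  51.  63.] 223.6 239.2 1889 
top jar 0 0.84 [224. 247.  26.  23.] 225.2 249.8 373 
top jar 1 0.58 [273. 254.  38.  44.] 269.9 253.6 1286 
top drawer_floor 0 0.71 [344. 218.  67.  28.] 344.6 214.6 1329
```

View pics/c1.png

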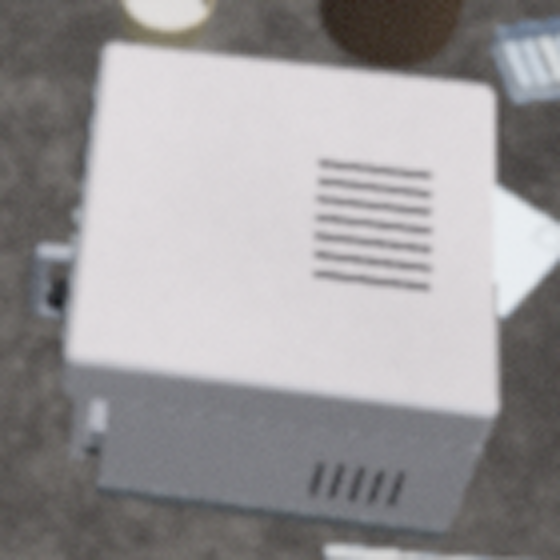

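View pics/c2.png

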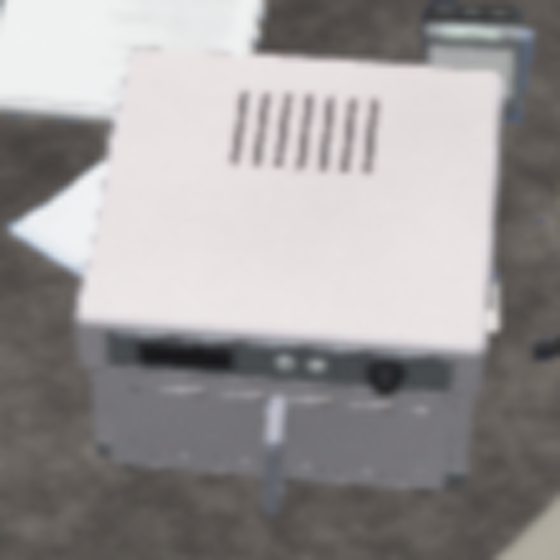

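```bash
cat > fit.py <<'E'
from h import *
import pickle
from scipy.optimize import least_squares
np.set_printoptions(precision=4,suppress=True)
ims=pickle.load(open("ims0.pkl","rb"))
S=[(376.5,205.75),(473.75,217),(474.5,298),(367,285.5)]
T=[(305.3,192.9),(315.5,140.2),(388.8,144.1),(385.9,198.4)]
for s,t in zip(S,T): print(tri(ray(ims["side"],*s),ray(ims["top"],*t)))
def W(p,q): c,s=np.cos(p[2]),np.sin(p[2]); return np.array([p[0]+c*q[0]-s*q[1],p[1]+s*q[0]+c*q[1],q[2]])
L=[(0,.133,.188),(.27,.133,.188),(.27,-.133,.188),(0,-.133,.188)]
f=lambda p:np.concatenate([proj(ims["side"],W(p,l))-s for l,s in zip(L,S)]+[proj(ims["top"],W(p,l))-t for l,t in zip(L,T)])
r=least_squares(f,[.9,-.2,0]); print("dryer",r.x,r.fun.round(1))
# handle
for o in(0,.006,.012):
  h=lambda z:W(r.x,(.02-.036-o,0,z))
  print(o,h(.074),[ (n,proj(ims[n],h(.105)),proj(ims[n],h(.043))) for n in ims])
E
python3 fit.py
```

```text
(array([0.655 , 0.0998, 0.1808]), np.float64(0.0034566000671430353))
(array([0.9226, 0.1319, 0.1755]), np.float64(0.005968824134315153))
(array([ 0.9496, -0.1319,  0.1824]), np.float64(0.005011314479475735))
(array([ 0.6861, -0.1635,  0.1822]), np.float64(0.0021849054636356416))
dryer [ 0.6675 -0.0343  0.1163] [-1.4 -0.8 -0.6 -1.4  0.3  0.9 -1.6 -0.2 -0.  -1.2  0.  -2.8  0.6 -1.9
  0.7 -0.6]
0 [ 0.6516 -0.0361  0.074 ] [('side', array([362.9261, 259.8479]), array([361.8284, 272.0456])), ('top', array([344.7293, 215.01  ]), array([344.4061, 226.6572]))]
0.006 [ 0.6456 -0.0368  0.074 ] [('side', array([360.7769, 259.5911]), array([359.7488, 271.7925])), ('top', array([344.5701, 216.3582]), array([344.2507, 227.9929]))]
0.012 [ 0.6397 -0.0375  0.074 ] [('side', array([358.6294, 259.3345]), array([357.6707, 271.5396])), ('top', array([344.4102, 217.7123]), array([344.0945, 229.3342]))]
```

Run:
```python
from h import *
import pickle
np.set_printoptions(precision=4,suppress=True)
ims=pickle.load(open("ims0.pkl","rb"))
a=ims["side"]["frame"][115:235,290:410,::-1];b=ims["top"]["frame"][190:310,165:285,::-1]
cv2.imwrite("pics/c3.png",np.hstack([cv2.resize(x,(400,400),interpolation=cv2.INTER_CUBIC) for x in(a,b)]))
print("bottle cap",tri(ray(ims["side"],258,311),ray(ims["top"],415,297)), atz(ims["side"],258,311,.185), atz(ims["side"],262,347,0))
print("box",atz(ims["side"],357,345,.088),"sieve",atz(ims["side"],391,196,.02),"fun",atz(ims["side"],336.5,144,.16),atz(ims["top"],218,227,.16))
```

```text
bottle cap (array([ 0.4088, -0.2836,  0.0929]), np.float64(0.053440856342922886)) [ 0.4462 -0.3036  0.185 ] [ 0.4404 -0.3132  0.    ]
box [ 0.6928 -0.2826  0.088 ] sieve [0.6757 0.2903 0.02  ] fun [0.4794 0.3362 0.16  ] [0.4685 0.3384 0.16  ]
```

View pics/c3.png

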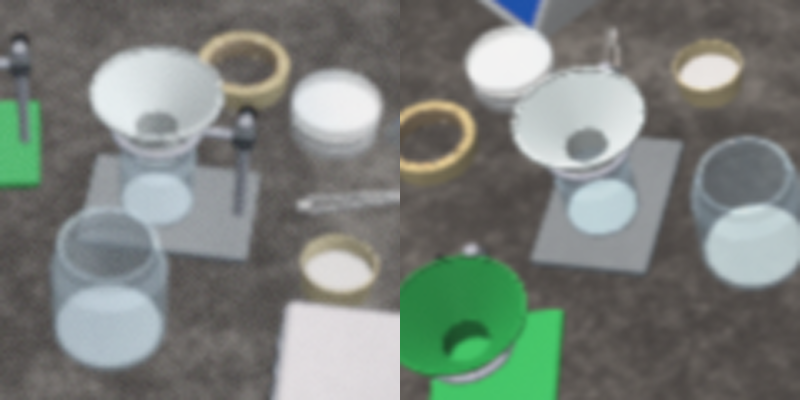

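Run:
```python
from h import *
import pickle
np.set_printoptions(precision=4,suppress=True)
ims=pickle.load(open("ims0.pkl","rb")); s,t=ims["side"],ims["top"]
print(atz(s,337.1,142.6,.164),atz(t,218.4,226.3,.164),tri(ray(s,337.1,142.6),ray(t,218.4,226.3)))
print(atz(s,337.1,175,.015),atz(t,225.6,251.8,.015))
# approach pose
yaw=.1163; 
Rd=R.from_euler("z",yaw)
for tilt in (0,25,38):
  # tool z = forward sin + down cos ; y tool = +-dryer y
  a=np.radians(tilt); z=np.array([np.sin(a),0,-np.cos(a)])
  for sy in(1,-1):
    y=np.array([0,sy,0.]); x=np.cross(y,z); M=Rd.as_matrix()@np.c_[x,y,z]
    R0=R.from_rotvec(manip.get_state()["tool_rot"])
    print(tilt,sy,"turn from now (tool axes)",(R0.inv()*R.from_matrix(M)).as_rotvec())
print(R0.as_matrix())
```

```text
[0.4807 0.3387 0.164 ] [0.4685 0.3363 0.164 ] (array([0.4777, 0.3436, 0.1552]), np.float64(0.006408305914565166))
[0.4821 0.3405 0.015 ] [0.477  0.3414 0.015 ]
0 1 turn from now (tool axes) [-0.0001 -0.0001 -2.8891]
0 -1 turn from now (tool axes) [-0.      0.      0.2525]
25 1 turn from now (tool axes) [-0.6264 -0.0796 -2.8254]
25 -1 turn from now (tool axes) [-0.0551  0.434   0.2485]
38 1 turn from now (tool axes) [-0.9444 -0.1199 -2.7424]
38 -1 turn from now (tool axes) [-0.0838  0.6597  0.2431]
[[ 0.9328  0.3605 -0.0001]
 [ 0.3605 -0.9328  0.    ]
 [-0.     -0.     -1.    ]]
```

```bash
cat >> h.py <<'E'
YAW=.1163
def tool(tilt,yaw=YAW):  # deg tilt forward; rad yaw of dryer/pan
    a=np.radians(tilt); z=np.array([np.sin(a),0,-np.cos(a)]); y=np.array([0,-1.,0])
    return R.from_euler("z",yaw)*R.from_matrix(np.c_[np.cross(y,z),y,z])
def gp(h,Rt): return np.array(h)+.019*Rt.as_matrix()[:,2]   # TCP for grasp point h
def plan(wps,g,mm=50,rad=.17,start=None):
    s=manip.get_state(); p,r=(np.array(s["ee_pos"]),R.from_rotvec(s["tool_rot"])) if start is None else start
    rows=[]
    for P,Q in wps:
        P=np.array(P); p0,r0=p,r; tot=(r0.inv()*Q).as_rotvec()
        n=max(1,int(np.ceil(max(np.linalg.norm(P-p0)*1e3/mm,np.linalg.norm(tot)/rad))))
        for k in range(1,n+1):
            tp=p0+(P-p0)*k/n; tr=r0*R.from_rotvec(tot*k/n)
            d=np.round(r.inv().apply(tp-p)*1e3); w=np.round((r.inv()*tr).as_rotvec(),2)
            p=p+r.apply(d/1e3); r=r*R.from_rotvec(w)
            rows.append([*map(int,d),*map(float,w),g])
    print("t",s["time"],"J",np.round(s["joint_positions"],2),"F",np.round(s["contact_force"],1),"grip",round(s["grip_width"],2),round(s["grasp_force"],1))
    for i in range(0,len(rows),8): print("[["+",".join(str(x).replace(" ","").replace("0.0,","0,") for x in rows[i:i+8])+"]]")
    return p,r
E
python3 - <<'E'
from h import *
Q=tool(35); u=R.from_euler("z",YAW).apply([1,0,0]); h=np.array([.6456,-.035,.074])
print(gp(h,Q))
plan([([.29,-.6,.36],tool(0,.25)),(gp(h,Q)-.1*u+[0,0,.2],Q),(gp(h,Q)-.09*u,Q)],-1)
E
```

```text
[ 0.65642433 -0.03373542  0.05843611]
t 1.7 J [ 1.13  0.6  -0.    1.6   0.    0.94 -0.08] F [ 0.5  0.3 -0.4] grip 1.0 0.0
[[[14,-15,-32,-0,0,0.03,-1],[13,-16,-32,-0,0,0.03,-1],[12,-16,-33,-0,0,0.03,-1],[12,-16,-32,-0,0,0.03,-1],[30,-36,8,-0,0.05,0.01,-1],[30,-37,9,-0.01,0.04,0.01,-1],[29,-37,10,0,0.05,0.01,-1],[28,-37,12,-0,0.05,0.01,-1]]]
[[[27,-38,13,-0.01,0.04,0.01,-1],[26,-38,13,0,0.05,0.01,-1],[25,-38,15,-0,0.05,0.01,-1],[24,-38,16,-0,0.05,0.01,-1],[22,-39,18,-0.01,0.04,0.01,-1],[22,-39,18,-0,0.05,0.01,-1],[20,-39,18,-0,0.05,0.01,-1],[19,-40,20,-0.01,0.04,0.01,-1]]]
[[[18,-40,20,-0,0.05,0.01,-1],[-21,0,34,-0,0,-0,-1],[-22,0,34,-0,0,-0,-1],[-21,0,34,-0,0,-0,-1],[-21,0,34,-0,0,-0,-1],[-22,0,34,-0,0,-0,-1]]]
```

Call:
step_arm(
  moves=[
    [[14,-15,-32,0,0,0.03,-1],[13,-16,-32,0,0,0.03,-1],[12,-16,-33,0,0,0.03,-1],[12,-16,-32,0,0,0.03,-1],[30,-36,8,0,0.05,0.01,-1],[30,-37,9,-0.01,0.04,0.01,-1],[29,-37,10,0,0.05,0.01,-1],[28,-37,12,0,0.05,0.01,-1]],
  ],
)

```text
time: 2.7
ee_pos: [0.3726, -0.4282, 0.329]
tool_rot: [-3.097, -0.324, -0.299]
contact_force: [0.2, -0.2, -0.1]
grip_width: 1.001
grasp_force: 0.0
```

Call:
step_arm(
  moves=[
    [[27,-38,13,-0.01,0.04,0.01,-1],[26,-38,13,0,0.05,0.01,-1],[25,-38,15,0,0.05,0.01,-1],[24,-38,16,0,0.05,0.01,-1],[22,-39,18,-0.01,0.04,0.01,-1],[22,-39,18,0,0.05,0.01,-1],[20,-39,18,0,0.05,0.01,-1],[19,-40,20,-0.01,0.04,0.01,-1]],
  ],
)

```text
time: 3.7
ee_pos: [0.5297, -0.1024, 0.2716]
tool_rot: [-2.982, -0.198, -0.831]
contact_force: [0.7, 0.3, 0.6]
grip_width: 0.999
grasp_force: 0.0
```

Run:
```python
from h import *
Q=tool(35); u=R.from_euler("z",YAW).apply([1,0,0]); h=np.array([.6456,-.035,.074])
print(manip.get_state()["ee_pos"])
plan([(gp(h,Q)-.1*u+[0,0,.17],Q),(gp(h,Q)-.08*u,Q)],-1)
```

```text
[ 0.52973532 -0.10236154  0.27163994]
t 3.7 J [ 0.41  0.21 -0.27  2.33 -0.87  0.13 -0.44] F [0.7 0.3 0.6] grip 1.0 0.0
[[[4,-26,28,-0.01,0.03,0.01,-1],[2,-27,27,-0,0.04,0,-1],[-20,0,38,-0,-0,0,-1],[-21,0,37,-0,-0,0,-1],[-20,0,38,-0,-0,0,-1],[-20,0,37,-0,-0,0,-1]]]
```

```bash
cat > kin.py <<'E'
from h import *
from scipy.optimize import least_squares
import itertools,json
def fk(q,P,sg):
    h,L1,L2,Lw,a0,t0=P; q=np.array(q)*sg
    z=lambda a:R.from_euler("z",a); y=lambda a:R.from_euler("y",a)
    r=z(a0+q[0]); p=np.array([0,0,h]); r=r*y(q[1]); p=p+r.apply([0,0,L1])
    r=r*z(q[2])*y(q[3]); p=p+r.apply([0,0,L2])
    r=r*z(q[4])*y(q[5]); p=p+r.apply([0,0,Lw])
    return p,r*z(q[6]+t0)
E
python3 - <<'E'
from kin import *
s=manip.get_state()
D=[([1.1253,.5993,-.0025,1.5994,.0018,.9429,-.0798],[.2614,-.6762,.2313],[-3.0883,-.576,0]),(s["joint_positions"],s["ee_pos"],s["tool_rot"])]
json.dump([[list(map(float,x)) for x in d] for d in D],open("data.json","w"))
best=[]
for o in itertools.product([1,-1],repeat=4):
    sg=np.array([o[0],1,o[1],1,o[2],1,o[3]])
    for a0,t0 in itertools.product([0,-2.3],[0,1.5,3,-1.5]):
        f=lambda P:np.concatenate([np.r_[fk(q,P,sg)[0]-p,.3*(R.from_rotvec(w).inv()*fk(q,P,sg)[1]).as_rotvec()] for q,p,w in D])
        r=least_squares(f,[.35,.4,.4,.2,a0,t0]); best.append((r.cost,sg.tolist(),r.x.round(4).tolist()))
best.sort(key=lambda b:b[0])
for b in best[:6]: print(b)
E
```

```text
(np.float64(0.00011853076200345712), [-1, 1, -1, 1, -1, 1, -1], [0.2498, 0.6586, 0.4385, 0.3054, -0.0818, 1.4949])
(np.float64(0.00011853076200346314), [-1, 1, -1, 1, -1, 1, -1], [0.2498, 0.6586, 0.4385, 0.3054, -0.0818, 1.4949])
(np.float64(0.00011853076200347039), [-1, 1, -1, 1, -1, 1, -1], [0.2498, 0.6586, 0.4385, 0.3054, -0.0818, 1.4949])
(np.float64(0.00011853076200350091), [-1, 1, -1, 1, -1, 1, -1], [0.2498, 0.6586, 0.4385, 0.3054, -0.0818, 1.4949])
(np.float64(0.00011853076200350286), [-1, 1, -1, 1, -1, 1, -1], [0.2498, 0.6586, 0.4385, 0.3054, -0.0818, 1.4949])
(np.float64(0.00011853076200351704), [-1, 1, -1, 1, -1, 1, -1], [0.2498, 0.6586, 0.4385, 0.3054, -0.0818, 1.4949])
```

```bash
cat > kin.py <<'E'
from h import *
from scipy.optimize import least_squares
import itertools,json,os
SG=np.array([-1,1,-1,1,-1,1,-1])
LO=np.array([-2.57,-.35,-1.29,.11,-1.05,.11,-2.63]);HI=np.array([2.57,1.97,1.29,2.56,4.19,1.86,2.63])
def fk(q,P):
    h,L1,L2,Lw,a0,t0,e1,e2,e3=P; q=np.array(q)*SG
    z=lambda a:R.from_euler("z",a); y=lambda a:R.from_euler("y",a)
    r=z(a0+q[0]); p=np.array([0,0,h]); r=r*y(q[1])*z(q[2]); p=p+r.apply([e1,0,L1])
    r=r*y(q[3]); p=p+r.apply([e2,0,L2])
    r=r*z(q[4])*y(q[5]); p=p+r.apply([e3,0,Lw])
    return p,r*z(q[6]+t0)
if os.path.exists("P.json"): P=json.load(open("P.json"))
def ik(p,r,q0,reg=.02,ref=None):
    ref=q0 if ref is None else ref
    f=lambda q:np.r_[(fk(q,P)[0]-p)*10,(r.inv()*fk(q,P)[1]).as_rotvec()*3,reg*(q-ref)]
    o=least_squares(f,np.clip(q0,LO+.02,HI-.02),bounds=(LO+.01,HI-.01))
    return o.x,np.linalg.norm(fk(o.x,P)[0]-p),np.linalg.norm((r.inv()*fk(o.x,P)[1]).as_rotvec())
E
python3 - <<'E'
from kin import *
D=json.load(open("data.json"))
f=lambda P:np.concatenate([np.r_[fk(q,P)[0]-p,.3*(R.from_rotvec(w).inv()*fk(q,P)[1]).as_rotvec()] for q,p,w in D])
for L in ([.25,.65,.44,.3],):
  for m in ([1,1,1],[1,1,0],[0,0,1]):
    m=np.array(m); r=least_squares(lambda x:f(np.r_[x[:6],x[6:]*m]),[*L,-.08,1.5,0,0,0]); x=np.r_[r.x[:6],r.x[6:]*m]
    print(m,r.cost,x.round(4),(r.fun*1e3).round(1))
E
```

```text
[1 1 1] 2.091938083245282e-10 [-38.4359  19.1434 -13.5682  -0.4439  -0.       1.5708  -5.3855 -14.0963
   2.929 ] [-0. -0. -0. -0. -0. -0. -0.  0. -0. -0.  0.  0.]
[1 1 0] 2.0959995518535627e-10 [-25.2532  24.562   -7.2057  14.4411  -0.       1.5708 -14.9673  -8.6111
   0.    ] [ 0.  0.  0. -0. -0. -0.  0.  0. -0. -0.  0.  0.]
[0 0 1] 7.30152412201094e-05 [ 0.2741  0.6278  0.4379  0.3039 -0.0746  1.5016 -0.     -0.     -0.0165] [  2.4   0.9  -0.   -0.   -0.    1.6  -0.    0.    0.  -11.6  -0.3  -1.6]
```

Call:
step_arm(
  moves=[
    [[4,-26,28,-0.01,0.03,0.01,-1],[2,-27,27,0,0.04,0,-1]],
  ],
)

```text
time: 3.95
ee_pos: [0.5646, -0.0533, 0.2681]
tool_rot: [-2.97, -0.192, -0.841]
contact_force: [0.2, 0.1, 0.7]
grip_width: 1.0
grasp_force: 0.0
```

```bash
cat > rec.py <<'E'
from kin import *
s=manip.get_state();D=json.load(open("data.json"));D.append([list(map(float,s[k])) for k in("joint_positions","ee_pos","tool_rot")]);json.dump(D,open("data.json","w"))
print(np.round(s["joint_positions"],3),s["ee_pos"].round(4),s["tool_rot"].round(3))
E
python3 rec.py
```

```text
[ 0.111  0.238 -0.065  2.308 -1.043  0.107 -0.375] [ 0.5646 -0.0533  0.2681] [-2.97  -0.192 -0.841]
```

Call:
step_arm(
  moves=[
    [[-20,0,38,0,0,0,-1],[-21,0,37,0,0,0,-1]],
  ],
)

```text
time: 4.2
ee_pos: [0.5797, -0.0593, 0.2234]
tool_rot: [-2.98, -0.198, -0.742]
contact_force: [-0.3, 0.9, 0.5]
grip_width: 1.0
grasp_force: 0.0
```

```bash
python3 rec.py
```

```text
[ 0.152  0.337 -0.097  2.277 -1.045  0.106 -0.35 ] [ 0.5797 -0.0593  0.2234] [-2.98  -0.198 -0.742]
```

Call:
step_arm(
  moves=[
    [[-20,0,38,0,0,0,-1],[-20,0,37,0,0,0,-1]],
  ],
)

```text
time: 4.45
ee_pos: [0.5923, -0.0664, 0.1751]
tool_rot: [-2.988, -0.204, -0.642]
contact_force: [0.8, -0.1, 0.1]
grip_width: 1.0
grasp_force: 0.0
```

```bash
python3 rec.py
```

```text
[ 0.178  0.439 -0.112  2.244 -1.045  0.107 -0.325] [ 0.5923 -0.0664  0.1751] [-2.988 -0.204 -0.642]
```

```bash
cat > kin.py <<'E'
from h import *
from scipy.optimize import least_squares
import itertools,json,os
SG=np.array([-1,1,-1,1,-1,1,-1])
LO=np.array([-2.57,-.35,-1.29,.11,-1.05,.11,-2.63]);HI=np.array([2.57,1.97,1.29,2.56,4.19,1.86,2.63])
z=lambda a:R.from_euler("z",a); y=lambda a:R.from_euler("y",a)
def fk(q,P):
    q=np.array(q)*SG; P=np.array(P); o=P[1:].reshape(-1,3)
    r=z(q[0]); p=np.array([0,0,P[0]]); r=r*y(q[1])*z(q[2]); p=p+r.apply(o[0])
    r=r*y(q[3])*z(q[4]); p=p+r.apply(o[1]*0+[0,0,o[1,2]])+(r*z(-q[4])).apply([o[1,0],o[1,1],0])
    r=r*y(q[5]); p=p+r.apply(o[2])
    return p,r*z(q[6]+np.pi/2)
P=json.load(open("P.json")) if os.path.exists("P.json") else None
def ik(p,r,q0,ref=None,reg=.01):
    ref=q0 if ref is None else ref
    f=lambda q:np.r_[(fk(q,P)[0]-p)*10,(r.inv()*fk(q,P)[1]).as_rotvec()*3,reg*(q-ref)]
    o=least_squares(f,np.clip(q0,LO+.03,HI-.03),bounds=(LO+.02,HI-.02))
    return o.x,np.linalg.norm(fk(o.x,P)[0]-p),np.linalg.norm((r.inv()*fk(o.x,P)[1]).as_rotvec())
def fit():
    D=json.load(open("data.json"))
    f=lambda P:np.concatenate([fk(q,P)[0]-p for q,p,w in D]+[1e-4*(P-[.25,0,0,.65,0,0,.44,0,0,.3])])
    r=least_squares(f,[.25,0,0,.65,0,0,.44,0,0,.3]); json.dump(r.x.tolist(),open("P.json","w")); print("fit",r.x.round(4),np.abs(r.fun*1e3).max().round(2))
E
python3 - <<'E'
from kin import *; import kin
D=json.load(open("data.json")); 
fit()
for q,p,w in D: print(np.round((R.from_rotvec(w).inv()*fk(q,json.load(open("P.json")))[1]).as_rotvec(),4))
E
```

```text
fit [ 0.2689  0.0358 -0.0463  0.6196  0.0167 -0.0454  0.475   0.0309  0.035
  0.2364] 1.61
[-0.     -0.0001 -0.    ]
[0. 0. 0.]
[0. 0. 0.]
[0. 0. 0.]
[0. 0. 0.]
```

```bash
cat > feas.py <<'E'
from kin import *
rng=np.random.default_rng(0)
u=R.from_euler("z",YAW).apply([1,0,0]); h=np.array([.6456,-.035,.074])
def best(p,r,n=25):
    b=None
    for k in range(n):
        q0=rng.uniform(LO,HI)*.6+.4*np.array([0,.6,0,1.8,1.57,.6,0]); q0[1]=rng.uniform(.2,1.4)
        o=ik(p,r,q0,ref=np.array([0,.6,0,2,1.5,.9,0]),reg=.003)
        if o[1]<.003 and o[2]<.01:
            m=np.min(np.minimum(o[0]-LO,HI-o[0]))
            if b is None or m>b[0]: b=(m,o[0])
    return b
if __name__=="__main__":
  for d in (0,.169):
    for tilt in(25,35):
      for dy in(-40,0,40):
        for fl in(0,np.pi):
          Q=tool(tilt,YAW+np.radians(dy)); 
          o=best(gp(h-d*u,Q),Q*R.from_euler("z",fl))
          print(d,tilt,dy,round(fl,1),"-" if o is None else (round(o[0],2),o[1].round(2).tolist()))
E
time python3 feas.py
```

```text
0 25 -40 0 (np.float64(0.02), [-0.6, 0.84, 0.5, 2.21, 3.37, 0.13, 0.46])
0 25 -40 3.1 (np.float64(0.37), [-0.02, 0.69, -0.27, 2.03, 1.37, 0.48, -0.48])
0 25 0 0 (np.float64(0.1), [-0.16, 0.69, 0.01, 2.22, 3.11, 0.21, 1.57])
0 25 0 3.1 (np.float64(0.13), [0.17, 0.67, -0.41, 2.09, 1.68, 0.24, -0.04])
0 25 40 0 (np.float64(0.13), [0.53, 0.76, -0.63, 1.97, 0.32, 0.24, -0.95])
0 25 40 3.1 (np.float64(0.19), [0.79, 0.93, -1.1, 1.97, 1.07, 0.53, 1.52])
0 35 -40 0 (np.float64(0.17), [-0.64, 0.87, 0.45, 2.2, 2.51, 0.28, 1.22])
0 35 -40 3.1 (np.float64(0.45), [0.04, 0.72, -0.42, 2.11, 1.75, 0.71, -0.86])
0 35 0 0 (np.float64(0.27), [-0.19, 0.74, 0.05, 2.29, 3.16, 0.49, 1.5])
0 35 0 3.1 (np.float64(0.36), [0.45, 0.76, -0.79, 2.2, 2.17, 0.55, -0.41])
0 35 40 0 (np.float64(0.02), [0.7, 0.83, -0.81, 2.01, 0.45, 0.13, -1.0])
0 35 40 3.1 (np.float64(0.16), [0.86, 0.96, -1.13, 2.01, 1.19, 0.36, 1.45])
0.169 25 -40 0 (np.float64(0.04), [-0.45, 0.71, 0.15, 2.52, 2.5, 0.43, 1.27])
0.169 25 -40 3.1 (np.float64(0.12), [0.19, 0.66, -0.62, 2.44, 1.81, 0.71, -1.05])
0.169 25 0 0 (np.float64(0.02), [0.18, 0.63, -0.46, 2.54, 2.55, 0.51, 2.14])
0.169 25 0 3.1 (np.float64(0.06), [0.5, 0.68, -0.86, 2.5, 2.12, 0.59, -0.51])
0.169 25 40 0 (np.float64(0.2), [0.83, 0.75, -1.05, 2.35, 1.51, 0.31, -2.18])
0.169 25 40 3.1 (np.float64(0.04), [0.61, 0.65, -0.8, 2.4, 2.04, 0.15, 0.36])
0.169 35 -40 0 (np.float64(0.02), [-0.28, 0.72, -0.15, 2.54, 2.21, 0.76, 1.51])
0.169 35 -40 3.1 (np.float64(0.05), [0.17, 0.73, -0.69, 2.51, 1.96, 0.99, -1.25])
0.169 35 0 0 -
0.169 35 0 3.1 -
0.169 35 40 0 (np.float64(0.02), [1.03, 0.9, -1.27, 2.41, 1.82, 0.38, -2.39])
0.169 35 40 3.1 (np.float64(0.11), [0.9, 0.79, -1.1, 2.45, 2.25, 0.28, 0.27])
real	0m53.589s
user	0m53.978s
sys	0m0.080s
```

```bash
cat > path.py <<'E'
from kin import *
u=R.from_euler("z",YAW).apply([1,0,0]); h=np.array([.6456,-.035,.074]); F=R.from_euler("z",np.pi)
if __name__=="__main__":
  for dy in(-20,-30):
    q=np.array([.04,.72,-.42,2.11,1.75,.71,-.86]); 
    for nm,d,tl,dz in(("grasp",0,32,0),("pull.08",.08,30,0),("end",.169,25,0),("end15",.169,15,0.01)):
        Q=tool(tl,YAW+np.radians(dy)); o=ik(gp(h-d*u+[0,0,dz],Q),Q*F,q,ref=np.array([.1,.7,-.5,2.2,1.7,.7,-.9])); q=o[0]
        print(dy,nm,q.round(2),np.round(o[1:],4),"margin",np.min(np.minimum(q-LO,HI-q)).round(2))
    qq=None
    for yw in range(-90,91,30):
      for tl in(0,40):
        Q=tool(tl,YAW+np.radians(yw)); g=(np.array([.478,.34,.265]),)[0]
        o=ik(gp(g,Q),Q*F,np.array([-.6,.5,-.3,2,1.7,.7,-.9])); print("pour",yw,tl,o[0].round(2),np.round(o[1:],3))
    Q=tool(0); o=ik(gp(h-.169*u+.148*u+[0,0,.03],Q),Q*F,q); print("pan",o[0].round(2),np.round(o[1:],3))
E
python3 path.py
```

```text
-20 grasp [ 0.15  0.7  -0.48  2.16  1.96  0.55 -0.69] [0. 0.] margin 0.4
-20 pull.08 [ 0.21  0.68 -0.58  2.33  2.05  0.62 -0.82] [0. 0.] margin 0.23
-20 end [ 0.27  0.65 -0.66  2.49  2.06  0.65 -0.9 ] [0. 0.] margin 0.07
-20 end15 [ 0.09  0.57 -0.35  2.38  1.63  0.29 -0.45] [0. 0.] margin 0.18
pour -90 0 [-0.21  0.46 -0.68  1.9   0.36  0.91 -0.95] [0. 0.]
pour -90 40 [-0.65  0.58 -0.35  1.76  0.61  1.47 -1.16] [0. 0.]
pour -60 0 [-0.11  0.49 -0.83  1.9   0.44  0.95 -0.51] [0. 0.]
pour -60 40 [-0.68  0.51 -0.4   1.9   0.86  1.28 -0.91] [0. 0.]
pour -30 0 [-0.02  0.54 -0.98  1.89  0.53  1.   -0.07] [0. 0.]
pour -30 40 [-0.69  0.42 -0.42  2.05  1.11  1.01 -0.69] [0. 0.]
pour 0 0 [ 0.07  0.6  -1.14  1.89  0.63  1.06  0.36] [0. 0.]
pour 0 40 [-0.67  0.34 -0.4   2.2   1.41  0.67 -0.52] [0. 0.]
pour 30 0 [ 0.14  0.67 -1.27  1.89  0.71  1.14  0.81] [0. 0.]
pour 30 40 [-0.62  0.29 -0.34  2.3   1.96  0.29 -0.58] [0. 0.]
pour 60 0 [ 0.14  0.67 -1.27  1.89  0.71  1.14  1.33] [0. 0.]
pour 60 40 [-0.07  0.34 -0.76  2.37  3.47  0.13 -1.47] [0. 0.]
pour 90 0 [ 0.14  0.67 -1.27  1.89  0.71  1.14  1.8
[... 671 characters left out ...]
0.91] [0. 0.]
pour -30 0 [-0.02  0.54 -0.98  1.89  0.53  1.   -0.07] [0. 0.]
pour -30 40 [-0.69  0.42 -0.42  2.05  1.11  1.01 -0.69] [0. 0.]
pour 0 0 [ 0.07  0.6  -1.14  1.89  0.63  1.06  0.36] [0. 0.]
pour 0 40 [-0.67  0.34 -0.4   2.2   1.41  0.67 -0.52] [0. 0.]
pour 30 0 [ 0.14  0.67 -1.27  1.89  0.71  1.14  0.81] [0. 0.]
pour 30 40 [-0.62  0.29 -0.34  2.3   1.96  0.29 -0.58] [0. 0.]
pour 60 0 [ 0.14  0.67 -1.27  1.89  0.71  1.14  1.33] [0. 0.]
pour 60 40 [-0.07  0.34 -0.76  2.37  3.47  0.13 -1.47] [0. 0.]
pour 90 0 [ 0.14  0.67 -1.27  1.89  0.71  1.14  1.85] [0. 0.]
pour 90 40 [ 0.24  0.52 -1.04  2.37  4.17  0.13 -1.61] [0.028 0.171]
pan [ 0.6   0.83 -0.97  1.88  0.87  0.93  0.9 ] [0. 0.]
```

```bash
cat > jp.py <<'E'
from path import *
def jplan(qt,n,g):
    s=manip.get_state(); q0=s["joint_positions"]; p,r=np.array(s["ee_pos"]),R.from_rotvec(s["tool_rot"])
    off=p-fk(q0,P)[0]; rows=[]; 
    for k in range(1,n+1):
        a=k/n; a=a if n<4 else a; tp,tr=fk(q0+(qt-q0)*a,P); tp=tp+off*(1-a)
        d=np.round(r.inv().apply(tp-p)*1e3); w=np.round((r.inv()*tr).as_rotvec(),2)
        p=p+r.apply(d/1e3); r=r*R.from_rotvec(w); rows.append([*map(int,d),*map(float,w),g])
        print(p.round(3),np.linalg.norm(w).round(2))
    for i in range(0,len(rows),8): print("[["+",".join(str(x).replace(" ","").replace("0.0,","0,") for x in rows[i:i+8])+"]]")
E
python3 - <<'E'
from jp import *
dy=np.radians(-25); Q=tool(32,YAW+dy); f=R.from_euler("z",YAW+dy).apply([1,0,0]); G=gp(h,Q)
q=np.array([.13,.7,-.48,2.15,1.9,.58,-.7])
o=ik(G-.08*f+[0,0,.15],Q*F,q); print(o[0].round(2),np.round(o[1:],4),G)
jplan(o[0],18,-1)
E
```

```text
[ 0.16  0.37 -0.56  2.23  1.39  0.53 -0.31] [0. 0.] [ 0.65515724 -0.03816751  0.05788709]
[ 0.584 -0.046  0.174] 0.15
[ 0.573 -0.03   0.172] 0.16
[ 0.561 -0.015  0.17 ] 0.15
[ 0.55  -0.004  0.169] 0.16
[0.538 0.004 0.166] 0.15
[0.527 0.009 0.164] 0.15
[0.518 0.012 0.162] 0.16
[0.51  0.012 0.161] 0.15
[0.504 0.01  0.16 ] 0.15
[0.502 0.006 0.16 ] 0.15
[0.501 0.002 0.161] 0.16
[ 0.504 -0.004  0.162] 0.16
[ 0.51  -0.009  0.166] 0.16
[ 0.519 -0.014  0.17 ] 0.15
[ 0.531 -0.017  0.177] 0.16
[ 0.545 -0.018  0.185] 0.15
[ 0.562 -0.017  0.195] 0.16
[ 0.579 -0.013  0.208] 0.15
[[[-6,-21,0,0.03,-0.02,-0.15,-1],[-6,-19,-1,0.03,-0.01,-0.16,-1],[-4,-18,0,0.03,-0.02,-0.15,-1],[-3,-16,0,0.03,-0.02,-0.16,-1],[-3,-14,0,0.02,-0.02,-0.15,-1],[-3,-12,0,0.02,-0.02,-0.15,-1],[-2,-10,0,0.01,-0.03,-0.16,-1],[-3,-7,0,0.01,-0.03,-0.15,-1]]]
[[[-3,-6,-1,0.01,-0.03,-0.15,-1],[-4,-2,-1,0,-0.03,-0.15,-1],[-4,-1,-1,0,-0.04,-0.15,-1],[-6,2,-1,0,-0.04,-0.15,-1],[-8,4,-2,-0.01,-0.05,-0.15,-1],[-9,6,-2,-0.01,-0.05,-0.14,-1],[-11,8,-3,-0.01,-0.06,-0.15,-1],[-13,9,-3,-0.01,-0.06,-0.14,-1]]]
[[[-16,11,-3,-0.02,-0.07,-0.14,-1],[-18,12,-4,-0.02,-0.07,-0.13,-1]]]
```

Call:
step_arm(
  moves=[
    [[-6,-21,0,0.03,-0.02,-0.15,-1],[-6,-19,-1,0.03,-0.01,-0.16,-1],[-4,-18,0,0.03,-0.02,-0.15,-1],[-3,-16,0,0.03,-0.02,-0.16,-1],[-3,-14,0,0.02,-0.02,-0.15,-1],[-3,-12,0,0.02,-0.02,-0.15,-1],[-2,-10,0,0.01,-0.03,-0.16,-1],[-3,-7,0,0.01,-0.03,-0.15,-1]],
  ],
)

```text
time: 5.45
ee_pos: [0.5097, 0.0119, 0.1613]
tool_rot: [2.362, 1.981, 0.373]
contact_force: [0.1, -0.6, -0.8]
grip_width: 0.999
grasp_force: 0.0
```

```bash
python3 rec.py
python3 - <<'E'
from jp import *
fit(); import kin; 
jplan(np.array([ 0.16,.37,-.56,2.23,1.39,.53,-.31]),10,-1)
E
```

```text
[-0.034  0.402 -0.038  2.301 -0.415  0.242  0.152] [0.5097 0.0119 0.1613] [2.362 1.981 0.373]
fit [ 0.2572  0.0277 -0.0348  0.6297  0.001  -0.0343  0.445   0.0148  0.0132
  0.2678] 2.2
[0.497 0.016 0.159] 0.15
[0.488 0.016 0.157] 0.16
[0.482 0.012 0.156] 0.15
[0.482 0.006 0.157] 0.16
[ 0.486 -0.001  0.159] 0.15
[ 0.495 -0.009  0.163] 0.16
[ 0.51  -0.015  0.17 ] 0.16
[ 0.529 -0.019  0.18 ] 0.15
[ 0.553 -0.019  0.193] 0.16
[ 0.578 -0.014  0.209] 0.15
[[[2,-13,0,0.03,-0.02,-0.15,-1],[-1,-10,0,0.02,-0.02,-0.16,-1],[-3,-6,0,0.02,-0.03,-0.15,-1],[-6,-2,-1,0.01,-0.04,-0.15,-1],[-8,1,-2,0,-0.05,-0.14,-1],[-12,4,-2,-0,-0.06,-0.15,-1],[-15,8,-3,-0.01,-0.07,-0.14,-1],[-19,10,-4,-0.02,-0.08,-0.13,-1]]]
[[[-23,14,-4,-0.03,-0.09,-0.13,-1],[-26,16,-5,-0.03,-0.09,-0.12,-1]]]
```

Call:
step_arm(
  moves=[
    [[2,-13,0,0.03,-0.02,-0.15,-1],[-1,-10,0,0.02,-0.02,-0.16,-1],[-3,-6,0,0.02,-0.03,-0.15,-1],[-6,-2,-1,0.01,-0.04,-0.15,-1],[-8,1,-2,0,-0.05,-0.14,-1]],
  ],
)

```text
time: 6.08
ee_pos: [0.486, -0.0015, 0.1594]
tool_rot: [1.433, 2.607, 0.085]
contact_force: [0.1, 0.3, 0.1]
grip_width: 1.001
grasp_force: 0.0
```

```bash
python3 rec.py
python3 - <<'E'
from jp import *
fit(); import kin; 
jplan(np.array([ 0.16,.37,-.56,2.23,1.39,.53,-.31]),8,-1)
E
```

```text
[-0.236  0.387  0.113  2.334  0.04   0.257  0.393] [ 0.486  -0.0015  0.1594] [1.433 2.607 0.085]
fit [ 2.670e-01 -3.500e-03 -2.740e-02  6.570e-01 -2.800e-03 -2.580e-02
  4.358e-01 -6.000e-04 -3.300e-03  3.262e-01] 3.02
[ 0.486 -0.     0.159] 0.1
[ 0.49  -0.002  0.161] 0.09
[ 0.498 -0.003  0.165] 0.1
[ 0.511 -0.006  0.171] 0.1
[ 0.529 -0.007  0.181] 0.11
[ 0.55  -0.006  0.192] 0.11
[ 0.575 -0.001  0.208] 0.11
[0.601 0.006 0.229] 0.12
[[[1,1,0,0.02,-0.01,-0.1,-1],[-4,2,-1,0.01,-0.02,-0.09,-1],[-7,5,-2,0.01,-0.03,-0.09,-1],[-12,7,-4,-0,-0.04,-0.09,-1],[-17,10,-5,-0.01,-0.06,-0.09,-1],[-20,12,-6,-0.02,-0.08,-0.07,-1],[-25,16,-7,-0.03,-0.08,-0.07,-1],[-28,17,-9,-0.03,-0.09,-0.07,-1]]]
```

Run:
```python
from jp import *
dy=np.radians(-25); Q=tool(32,YAW+dy); f=R.from_euler("z",YAW+dy).apply([1,0,0]); G=gp(h,Q)
plan([(G-.08*f+[0,0,.13],Q*F)],-1,mm=20,rad=.12)
```

```text
t 6.075 J [-0.24  0.39  0.11  2.33  0.04  0.26  0.39] F [0.1 0.3 0.1] grip 1.0 0.0
[[[-9,11,-2,-0.02,-0.05,-0.1,-1],[-10,10,-1,-0.01,-0.06,-0.1,-1],[-11,8,0,-0.02,-0.05,-0.09,-1],[-11,8,0,-0.01,-0.06,-0.1,-1],[-13,7,2,-0.02,-0.05,-0.1,-1],[-12,5,2,-0.01,-0.05,-0.1,-1],[-14,4,2,-0.02,-0.06,-0.09,-1]]]
```

Call:
step_arm(
  moves=[
    [[-9,11,-2,-0.02,-0.05,-0.1,-1],[-10,10,-1,-0.01,-0.06,-0.1,-1],[-11,8,0,-0.02,-0.05,-0.09,-1],[-11,8,0,-0.01,-0.06,-0.1,-1],[-13,7,2,-0.02,-0.05,-0.1,-1],[-12,5,2,-0.01,-0.05,-0.1,-1],[-14,4,2,-0.02,-0.06,-0.09,-1]],
  ],
)

```text
time: 6.95
ee_pos: [0.5465, -0.0188, 0.1773]
tool_rot: [0.737, 2.608, -0.083]
contact_force: [0.5, -0.8, -0.2]
grip_width: 0.998
grasp_force: 0.0
```

```bash
python3 rec.py
python3 - <<'E'
from jp import *
fit()
dy=np.radians(-25); Q=tool(32,YAW+dy); f=R.from_euler("z",YAW+dy).apply([1,0,0]); G=gp(h,Q); print("G",G,G-.08*f+[0,0,.13])
plan([(G-.08*f,Q*F)],0,mm=35,rad=.12)
E
```

```text
[-0.434  0.406  0.29   2.366  1.396  0.129 -0.539] [ 0.5465 -0.0188  0.1773] [ 0.737  2.608 -0.083]
fit [ 0.2572 -0.0011 -0.0272  0.6568 -0.0071 -0.0279  0.434   0.0028 -0.0024
  0.3191] 4.79
G [ 0.65515724 -0.03816751  0.05788709] [ 0.57921922 -0.01299973  0.18788709]
t 6.95 J [-0.43  0.41  0.29  2.37  1.4   0.13 -0.54] F [ 0.5 -0.8 -0.2] grip 1.0 0.0
[[[7,4,30,-0.01,-0.03,-0.05,0],[7,4,30,-0.02,-0.03,-0.06,0],[9,3,29,-0.01,-0.03,-0.05,0],[9,4,30,-0.01,-0.03,-0.06,0]]]
```

Call:
step_arm(
  moves=[
    [[7,4,30,-0.01,-0.03,-0.05,0],[7,4,30,-0.02,-0.03,-0.06,0],[9,3,29,-0.01,-0.03,-0.05,0],[9,4,30,-0.01,-0.03,-0.06,0]],
  ],
)

```text
time: 7.45
ee_pos: [0.5637, -0.0232, 0.0815]
tool_rot: [0.488, 2.582, -0.153]
contact_force: [0.7, -1.0, -1.0]
grip_width: 0.5
grasp_force: 0.0
```

```bash
python3 rec.py
python3 - <<'E'
from jp import *
dy=np.radians(-25); Q=tool(32,YAW+dy); f=R.from_euler("z",YAW+dy).apply([1,0,0]); G=gp(h,Q); print("G",G,G-.08*f)
plan([(G-.06*f,Q*F),(G,Q*F)],0,mm=30,rad=.12)
ims={}
for n in("side","top"):
    im=ims[n]=manip.get_image(n); cv2.imwrite(f"pics/{n}1.png",im["frame"][:,:,::-1])
a=ims["side"]["frame"][205:325,300:420,::-1];b=ims["top"]["frame"][160:280,285:405,::-1]
cv2.imwrite("pics/c4.png",np.hstack([cv2.resize(x,(400,400),interpolation=cv2.INTER_CUBIC) for x in(a,b)]))
E
```

```text
[-0.113  0.632 -0.174  2.434  2.259  0.534 -1.277] [ 0.5637 -0.0232  0.0815] [ 0.488  2.582 -0.153]
G [ 0.65515724 -0.03816751  0.05788709] [ 0.57921922 -0.01299973  0.05788709]
t 7.45 J [-0.11  0.63 -0.17  2.43  2.26  0.53 -1.28] F [ 0.7 -1.  -1. ] grip 0.5 0.0
[[[-7,8,18,-0.02,-0.02,-0.02,0],[-8,8,18,-0.02,-0.02,-0.02,0],[-25,0,16,-0,0,-0,0],[-26,0,16,-0,0,-0,0]]]
```

View pics/c4.png

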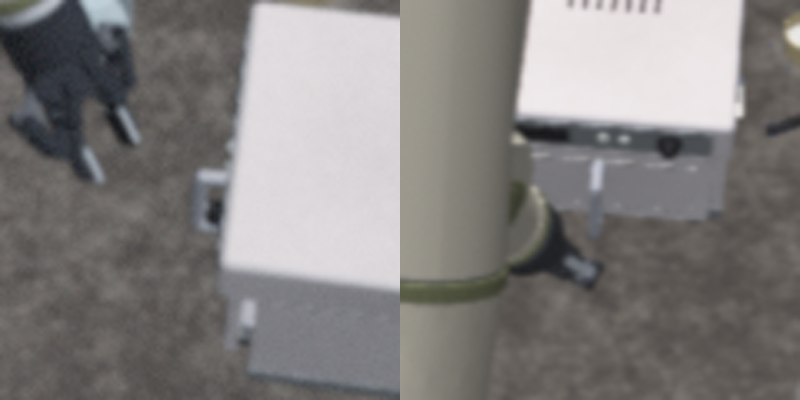

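Call:
step_arm(
  moves=[
    [[-7,8,18,-0.02,-0.02,-0.02,0],[-8,8,18,-0.02,-0.02,-0.02,0],[-13,0,8,0,0,0,0],[-13,0,8,0,0,0,0],[-13,0,8,0,0,0,0],[-12,0,8,0,0,0,0],[0,0,0,0,0,0,0]],
  ],
)

```text
time: 8.43
ee_pos: [0.6556, -0.0399, 0.0582]
tool_rot: [0.418, 2.553, -0.127]
contact_force: [-1.0, -0.5, 0.6]
grip_width: 0.504
grasp_force: 0.0
```

Run:
```python
from jp import *
dy=np.radians(-25); Q=tool(32,YAW+dy); G=gp(h,Q)
s=manip.get_state(); print(G,s["ee_pos"],s["joint_positions"].round(2)); Rm=R.from_rotvec(s["tool_rot"]).as_matrix(); print("tool z",Rm[:,2])
im=manip.get_image("side")
print("tcp px",proj(im,s["ee_pos"]),"handle px",proj(im,h),"gp",proj(im,s["ee_pos"]-.019*Rm[:,2]))
a=im["frame"][215:315,310:410,::-1]
cv2.imwrite("pics/c5.png",cv2.resize(a,(500,500),interpolation=cv2.INTER_CUBIC))
```

```text
[ 0.65515724 -0.03816751  0.05788709] [ 0.65556798 -0.03987612  0.05815323] [-0.05  0.72 -0.15  2.27  2.36  0.49 -1.22]
tool z [ 0.50221164 -0.17395366 -0.84706764]
tcp px [363.16648246 270.50205328] handle px [360.39005218 265.26736289] gp [360.41717803 265.69798322]
```

View pics/c5.png

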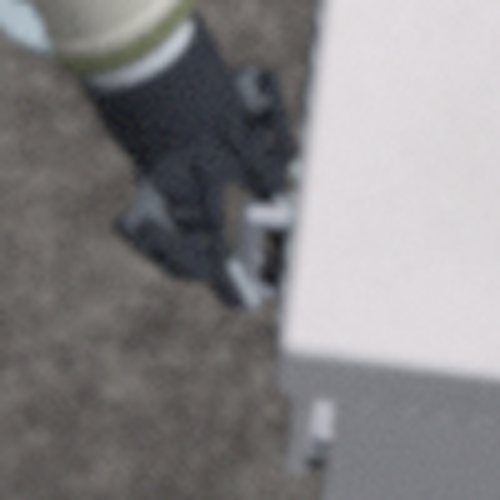

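Call:
step_arm(
  moves=[
    [[0,0,0,0,0,0,1],[0,0,0,0,0,0,1],[0,0,0,0,0,0,1],[0,0,0,0,0,0,1],[0,0,0,0,0,0,1]],
  ],
)

```text
time: 9.1
ee_pos: [0.6542, -0.0391, 0.0576]
tool_rot: [0.416, 2.555, -0.126]
contact_force: [-1.5, 1.0, 1.3]
grip_width: 0.126
grasp_force: 58.3
```

```bash
python3 rec.py
python3 - <<'E'
from jp import *
s=manip.get_state(); p=s["ee_pos"]; r=R.from_rotvec(s["tool_rot"])
g=p-.019*r.as_matrix()[:,2]; print("g",g); dy=np.radians(-25)
Qa=tool(28,YAW+dy)*F;Qb=tool(22,YAW+dy)*F
plan([(gp(g-.08*u,Qa),Qa),(gp(g-.16*u,Qb),Qb)],1,mm=16,rad=.12)
E
```

```text
[-0.046  0.715 -0.15   2.276  2.359  0.491 -1.218] [ 0.6542 -0.0391  0.0576] [ 0.416  2.555 -0.126]
g [ 0.64466615 -0.03581155  0.07370962]
t 9.1 J [-0.05  0.72 -0.15  2.28  2.36  0.49 -1.22] F [-1.5  1.   1.3] grip 0.13 58.3
[[[10,-6,-6,-0,0.01,-0,1],[11,-5,-7,-0,0.01,-0,1],[11,-6,-6,-0,0.01,-0,1],[10,-6,-6,-0,0.02,-0,1],[11,-5,-6,-0.01,0.01,-0,1],[11,-6,-5,0,0.01,-0,1],[11,-6,-6,0,0.02,-0,1],[11,-5,-5,0,0.01,-0,1]]]
[[[11,-6,-6,0,0.02,-0,1],[11,-5,-5,0,0.02,-0,1],[12,-6,-5,0,0.02,-0,1],[11,-6,-5,0,0.01,-0,1]]]
```

Call:
step_arm(
  moves=[
    [[10,-6,-6,0,0.01,0,1],[11,-5,-7,0,0.01,0,1],[11,-6,-6,0,0.01,0,1],[10,-6,-6,0,0.02,0,1],[11,-5,-6,-0.01,0.01,0,1],[11,-6,-5,0,0.01,0,1]],
  ],
)

```text
time: 9.85
ee_pos: [0.5734, -0.0473, 0.0568]
tool_rot: [0.422, 2.623, -0.098]
contact_force: [2.1, 9.2, 0.8]
grip_width: 0.122
grasp_force: 60.3
```

Call:
step_arm(
  moves=[
    [[11,-6,-6,0,0.02,0,1],[11,-5,-5,0,0.01,0,1],[11,-6,-6,0,0.02,0,1],[11,-5,-5,0,0.02,0,1]],
  ],
)

```text
time: 10.35
ee_pos: [0.5195, -0.0528, 0.0565]
tool_rot: [0.433, 2.693, -0.085]
contact_force: [1.1, 6.2, -8.9]
grip_width: 0.123
grasp_force: 59.0
```

```bash
python3 rec.py
python3 - <<'E'
from jp import *
s=manip.get_state(); p=s["ee_pos"]; r=R.from_rotvec(s["tool_rot"]); g0=np.array([.64467,-.03581,.07371])
g=p-.019*r.as_matrix()[:,2]; Rd=R.from_euler("z",YAW); print("moved in dryer frame",Rd.inv().apply(g-g0)); dy=np.radians(-25)
Qb=tool(20,YAW+dy)*F
plan([(gp(g0-.166*u,Qb),Qb)],1,mm=12,rad=.12)
E
```

```text
[ 0.055  0.656 -0.24   2.486  2.431  0.487 -1.286] [ 0.5195 -0.0528  0.0565] [ 0.433  2.693 -0.085]
moved in dryer frame [-0.13335147  0.00080539  0.00016676]
t 10.35 J [ 0.05  0.66 -0.24  2.49  2.43  0.49 -1.29] F [ 1.1  6.2 -8.9] grip 0.12 59.0
[[[9,-5,-4,0,0.02,0,1],[10,-5,-4,0,0.03,0,1],[9,-5,-3,0.01,0.02,0,1]]]
```

Call:
step_arm(
  moves=[
    [[7,-4,-3,0,0.04,0,1],[8,-4,-3,0,0.04,0,1],[8,-4,-3,0.01,0.04,0,1],[8,-4,-2,0,0.03,0,1]],
  ],
)

```text
time: 10.85
ee_pos: [0.4832, -0.0554, 0.0559]
tool_rot: [0.454, 2.843, -0.065]
contact_force: [1.9, 16.9, -3.4]
grip_width: 0.123
grasp_force: 55.2
```

```bash
python3 rec.py
cat > pl.py <<'E'
from jp import *
import sys
s=manip.get_state(); p=s["ee_pos"]; r=R.from_rotvec(s["tool_rot"]); g0=np.array([.64467,-.03581,.07371])
g=p-.019*r.as_matrix()[:,2]; Rd=R.from_euler("z",YAW); print("moved in dryer frame",Rd.inv().apply(g-g0),"tilt",np.degrees(np.arccos(-r.as_matrix()[2,2]))); dy=np.radians(-25)
Qb=tool(float(sys.argv[2]),YAW+dy)*F
plan([(gp(g0-float(sys.argv[1])*u,Qb),Qb)],1,mm=9,rad=.12)
E
python3 pl.py .172 15
```

```text
[ 0.012  0.612 -0.119  2.463  2.363  0.246 -1.179] [ 0.4832 -0.0554  0.0559] [ 0.454  2.843 -0.065]
moved in dryer frame [-0.16717877  0.00138222  0.00047845] tilt 15.219389885115296
t 10.85 J [ 0.01  0.61 -0.12  2.46  2.36  0.25 -1.18] F [ 1.9 16.9 -3.4] grip 0.12 55.2
[[[4,-3,-1,-0,0,0,1]]]
```

Call:
step_arm(
  moves=[
    [[4,0,-1,0,0,0,1],[3,-2,-1,0,0,0,1],[0,0,0,0,0,0,1]],
  ],
)

```text
time: 11.22
ee_pos: [0.4818, -0.0552, 0.0562]
tool_rot: [0.453, 2.834, -0.065]
contact_force: [20.2, 15.1, -25.9]
grip_width: 0.126
grasp_force: 55.5
```

```bash
python3 pl.py .178 15
```

```text
moved in dryer frame [-0.16865508  0.00179084  0.00076624] tilt 15.752412618150094
t 11.225 J [ 0.02  0.61 -0.14  2.47  2.37  0.27 -1.19] F [ 20.2  15.1 -25.9] grip 0.13 55.5
[[[4,-3,-1,-0,0.01,0,1],[4,-3,0,-0,0,0,1]]]
```

Call:
step_arm(
  moves=[
    [[0,0,0,0,0,0,0],[0,0,0,0,0,0,0],[0,0,0,0,0,0,0],[0,0,-20,0,0,0,0],[0,0,-40,0,0,0,0],[0,0,-50,0,0,0,0],[0,0,-50,0,0,0,-1],[0,0,-50,0,0,0,-1]],
  ],
)

```text
time: 12.22
ee_pos: [0.462, -0.06, 0.1647]
tool_rot: [0.467, 2.793, -0.109]
contact_force: [0.8, -0.4, 0.2]
grip_width: 0.9
grasp_force: 0.0
```

```bash
python3 rec.py
python3 - <<'E'
from h import *
import pickle
np.set_printoptions(precision=4,suppress=True)
ims={}
for n in("side","top"):
    ims[n]=manip.get_image(n)
    for t in("drawer_handle","pan","pan_grip","drawer_floor","pan_lip","tall_bottle"):
        for d in manip.trace(n,t)[:2]:
            ys,xs=np.nonzero(d["pixels"]); print(n,t,round(d["conf"],2),np.round(d["rect"]),xs.mean().round(1),ys.mean().round(1))
pickle.dump(ims,open("ims1.pkl","wb"))
hh=np.array([.64467,-.03581,0])-.1687*R.from_euler("z",YAW).apply([1,0,0]); c=hh+.148*R.from_euler("z",YAW).apply([1,0,0])+[0,0,.035]; print("floor c",c,proj(ims["side"],c),proj(ims["top"],c))
a=ims["side"]["frame"][215:315,315:415,::-1];b=ims["top"]["frame"][170:270,295:395,::-1]
cv2.imwrite("pics/c6.png",np.hstack([cv2.resize(x,(400,400),interpolation=cv2.INTER_CUBIC) for x in(a,b)]))
E
```

```text
[-0.051  0.345 -0.065  2.458  1.245  0.187 -0.084] [ 0.462  -0.06    0.1647] [ 0.467  2.793 -0.109]
side drawer_handle 0.81 [338. 263.  78.  91.] 336.3 269.7
side pan 0.91 [344. 271.  35.  29.] 341.3 268.1
side pan_grip 0.71 [342. 267.  37.  28.] 342.0 268.0
side drawer_floor 0.69 [386. 268. 176. 121.] 401.3 267.7
side drawer_floor 0.63 [339. 263.  78.  89.] 336.1 269.5
side pan_lip 0.85 [340. 267.  38.  31.] 341.2 268.2
side tall_bottle 0.62 [262. 330.  28.  49.] 259.9 328.8
top drawer_handle 0.56 [348. 239.  66.  66.] 353.9 238.3
top pan 0.67 [347. 239.  66.  58.] 353.4 238.3
top pan 0.61 [349. 227.  12.  22.] 349.1 228.8
top pan_grip 0.57 [351. 228.  10.  24.] 349.2 228.4
top pan_grip 0.32 [224. 249.  25.  22.] 225.0 249.5
top drawer_floor 0.88 [346. 240.  65.  64.] 353.3 238.9
top pan_lip 0.48 [352. 227.  17.  28.] 348.9 227.3
top tall_bottle 0.9 [411. 286.  31.  51.] 413.9 286.8
top tall_bottle 0.16 [351. 227.  12.  21.] 348.8 227.1
floor c [ 0.6241 -0.0382  0.035 ] [352.2475 272.0803] [343.3227 234.2546]
```

View pics/c6.png

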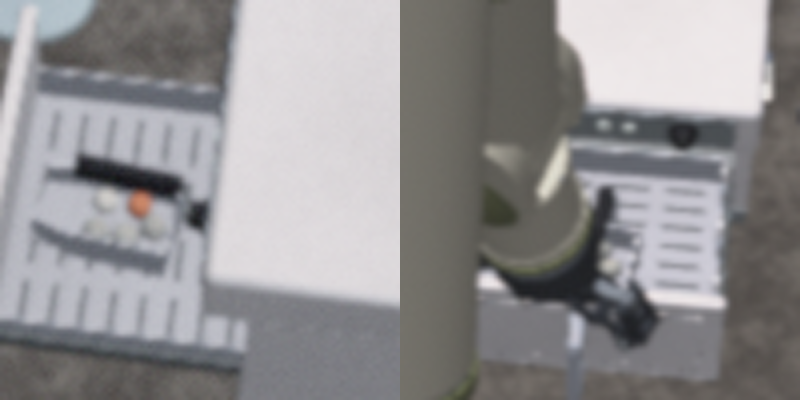

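Run:
```python
from jp import *
import pickle
ims=pickle.load(open("ims1.pkl","rb")); s=ims["side"]
P_=lambda x,y,z:atz(s,315+x/4,215+y/4,z)
a,b=P_(78,166,.108),P_(184,186,.108); print(a,b,np.linalg.norm(b-a),"yaw",np.arctan2(*(b-a)[1::-1]))
# pan near wall top edge z=.065
a2,b2=P_(38,228,.065),P_(165,264,.065); print(a2,b2,np.arctan2(*(b2-a2)[1::-1]))
# black mask of grip in images
f=s["frame"].astype(int)[215:315,315:415]; m=((f.max(2)<60)).astype(np.uint8); n,l,st,c=cv2.connectedComponentsWithStats(m); print(st[1:],c[1:])
for k in range(1,n):
    if st[k,4]>40:
        ys,xs=np.nonzero(l==k); (cx,cy),(w,hh),an=cv2.minAreaRect(np.c_[xs,ys].astype(np.float32)); print(cx,cy,w,hh,an)
t=ims["top"]
for z in(.105,):
  mid=(a+b)/2; print("mid",mid,proj(t,[*mid[:2],z]), "grip pt",mid-.013*(b-a)/np.linalg.norm(b-a))
```

```text
[ 0.57292484 -0.04756538  0.108     ] [ 0.64796586 -0.04495242  0.108     ] 0.07508648978017986 yaw 0.03480640213190147
[ 0.55187133 -0.07743991  0.065     ] [ 0.64527927 -0.0834307   0.065     ] -0.0640480550067778
[[ 19  40  26   9 104]
 [ 48  52   3   4   9]] [[31.125      43.96153846]
 [48.88888889 53.44444444]]
31.488237380981445 44.052940368652344 25.272401809692383 4.230144500732422 12.52880573272705
mid [ 0.61044535 -0.0462589   0.108     ] [345.18485984 224.70803804] grip pt [ 0.59745322 -0.04671129  0.108     ]
```

Run:
```python
from jp import *
Q=tool(0,0.01)*F
plan([([.50,-.055,.24],tool(8,-.15)*F),([.597,-.046,.20],Q)],-1,mm=30,rad=.1)
```

```text
t 12.925 J [-0.05  0.35 -0.06  2.46  1.25  0.19 -0.09] F [-0.3 -0.9  0.2] grip 1.0 0.0
[[[-19,5,-21,-0.02,0.06,-0.06,-1],[-17,4,-21,-0.02,0.06,-0.06,-1],[-17,4,-23,-0.02,0.05,-0.06,-1],[-22,6,13,-0,0.04,-0.04,-1],[-23,5,13,-0.01,0.03,-0.04,-1],[-23,3,11,-0,0.04,-0.04,-1],[-23,3,11,-0.01,0.03,-0.04,-1]]]
```

Call:
step_arm(
  moves=[
    [[-19,5,-21,-0.02,0.06,-0.06,-1],[-17,4,-21,-0.02,0.06,-0.06,-1],[-17,4,-23,-0.02,0.05,-0.06,-1],[-22,6,13,0,0.04,-0.04,-1],[-23,5,13,-0.01,0.03,-0.04,-1],[-23,3,11,0,0.04,-0.04,-1],[-23,3,11,-0.01,0.03,-0.04,-1],[0,0,0,0,0,0,-1]],
  ],
)

```text
time: 13.92
ee_pos: [0.5916, -0.0665, 0.18]
tool_rot: [0.094, 3.063, -0.068]
contact_force: [-1.2, 0.2, -0.1]
grip_width: 1.0
grasp_force: 0.0
```

```bash
python3 rec.py
python3 - <<'E'
from jp import *
Q=tool(0,0.01)*F
plan([([.597,-.046,.13],Q),([.597,-.046,.085],Q)],-1,mm=25,rad=.1)
im=manip.get_image("side"); s=manip.get_state(); print(proj(im,s["ee_pos"]))
cv2.imwrite("pics/c7.png",cv2.resize(im["frame"][205:305,310:410,::-1],(500,500),interpolation=cv2.INTER_CUBIC))
E
```

```text
[ 0.369  0.531 -0.544  1.987  0.519  0.685  1.002] [ 0.5916 -0.0665  0.18  ] [ 0.094  3.063 -0.068]
t 13.925 J [ 0.37  0.53 -0.54  1.99  0.52  0.68  1.  ] F [-1.2  0.2 -0.1] grip 1.0 0.0
[[[0,8,16,-0.01,0.03,-0.02,-1],[-1,7,17,-0.02,0.02,-0.03,-1],[-1,7,16,-0.01,0.03,-0.02,-1],[0,0,23,-0,-0,-0,-1],[0,0,22,-0,-0,-0,-1]]]
[339.27077703 247.98683798]
```

View pics/c7.png

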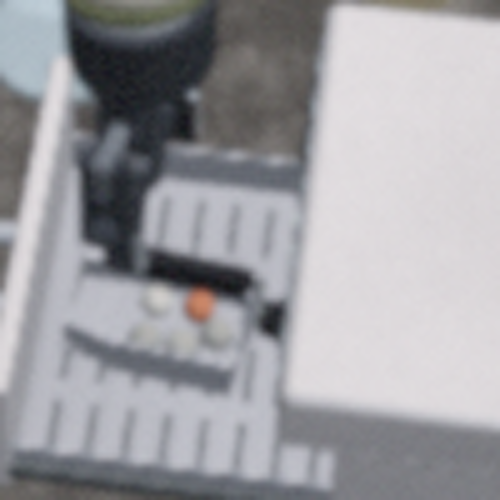

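Call:
step_arm(
  moves=[
    [[0,8,16,-0.01,0.03,-0.02,-1],[-1,7,17,-0.02,0.02,-0.03,-1],[-1,7,16,-0.01,0.03,-0.02,-1],[0,0,0,0,0,0,-1]],
  ],
)

```text
time: 14.48
ee_pos: [0.5951, -0.0453, 0.1297]
tool_rot: [0.016, -3.135, 0.007]
contact_force: [-0.3, -0.2, -0.8]
grip_width: 0.997
grasp_force: 0.0
```

```bash
python3 rec.py
python3 - <<'E'
from jp import *
Q=tool(0,0.01)*F
plan([([.597,-.046,.085],Q)],-1,mm=16,rad=.1)
E
```

```text
[ 0.354  0.635 -0.563  1.957  0.518  0.703  1.053] [ 0.5951 -0.0453  0.1297] [ 0.016 -3.135  0.007]
t 14.475 J [ 0.35  0.63 -0.56  1.96  0.52  0.7   1.05] F [-0.3 -0.2 -0.8] grip 1.0 0.0
[[[-1,0,15,-0,-0,0,-1],[0,0,15,-0,-0,0,-1],[-1,-1,15,-0,-0.01,0,-1]]]
```

Call:
step_arm(
  moves=[
    [[-1,0,15,0,0,0,-1],[0,0,15,0,0,0,-1],[-1,-1,15,0,-0.01,0,-1],[0,0,0,0,0,0,-0.3],[0,0,0,0,0,0,0.3],[0,0,0,0,0,0,1],[0,0,0,0,0,0,1],[0,0,0,0,0,0,1]],
  ],
)

```text
time: 15.48
ee_pos: [0.5974, -0.0471, 0.0869]
tool_rot: [-0.015, 3.135, -0.009]
contact_force: [-0.7, 0.5, 1.0]
grip_width: 0.15
grasp_force: 60.8
```

Call:
step_arm(
  moves=[
    [[0,0,0,0,0,0,1],[0,0,-3,0,0,0,1],[0,0,-5,0,0,0,1],[0,0,-8,0,0,0,1],[0,0,0,0,0,0,1]],
  ],
)

```text
time: 16.1
ee_pos: [0.5977, -0.0471, 0.1035]
tool_rot: [-0.014, 3.134, -0.009]
contact_force: [0.6, 0.8, -2.4]
grip_width: 0.149
grasp_force: 60.4
```

```bash
python3 rec.py
python3 - <<'E'
from jp import *
im=manip.get_image("side"); s=manip.get_state(); print(s["contact_force"],s["ft_torque"],s["grasp_force"],s["grip_width"],proj(im,s["ee_pos"]))
cv2.imwrite("pics/c8.png",cv2.resize(im["frame"][205:305,310:410,::-1],(500,500),interpolation=cv2.INTER_CUBIC))
E
```

```text
[ 0.333  0.665 -0.528  1.98   0.562  0.637  1.016] [ 0.5977 -0.0471  0.1035] [-0.014  3.134 -0.009]
[ 0.27750223  0.03628224 -3.56745606] [ 0.04387514  0.001143   -0.01614356] 60.403897762298584 0.15332897396818213 [343.051693   259.24557371]
```

View pics/c8.png

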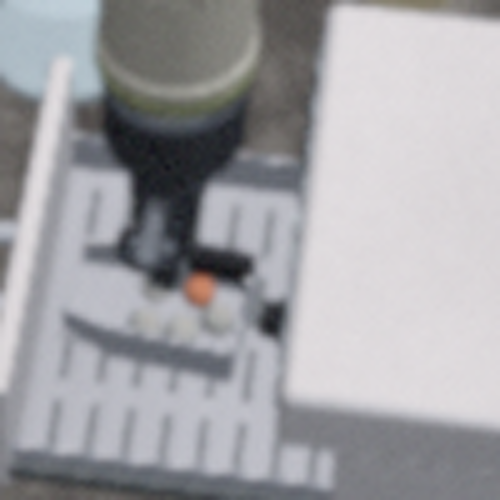

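```bash
cat > pour.py <<'E'
from jp import *
fun=np.array([.478,.340]); py=YAW-.16-np.radians(40)
def pose(tilt,back=.010,lipz=.19,yaw=py):
    Q=tool(tilt,yaw); c=R.from_euler("z",yaw)*R.from_euler("y",-np.radians(tilt)); lip=c.apply([-.051,0,-.061])
    f=R.from_euler("z",yaw).apply([1,0,0]); L=np.array([*fun,lipz])+back*f
    return gp(L-lip,Q),Q*F
E
python3 - <<'E'
from pour import *
a=pose(-4,back=.03,lipz=.22); print(a[0],pose(0)[0],pose(40)[0])
s=manip.get_state(); p=s["ee_pos"]
for t in(0,40,45): print(t,[np.round(x,3) for x in ik(*pose(t),np.array([-.5,.5,-.4,2,.8,1,-.3]))])
plan([([p[0]-.005,p[1]+.005,.26],tool(-2,0)*F),(a[0]*.5+.5*np.array([.59,-.04,.27]),tool(-3,py*.5)*F),a],1,mm=26,rad=.1)
E
```

```text
[0.53978414 0.28337767 0.25834011] [0.52297117 0.29878599 0.232     ] [0.49427159 0.32508784 0.25495603]
0 [array([-0.213,  0.482, -0.594,  1.892,  0.346,  0.871, -0.151]), np.float64(0.0), np.float64(0.0)]
40 [array([-0.801,  0.49 , -0.339,  2.005,  0.93 ,  1.149, -0.903]), np.float64(0.0), np.float64(0.0)]
45 [array([-0.857,  0.517, -0.324,  2.015,  0.975,  1.214, -0.977]), np.float64(0.0), np.float64(0.0)]
t 16.15 J [ 0.33  0.67 -0.53  1.98  0.56  0.64  1.02] F [ 0.3  0.  -3.6] grip 0.15 60.4
[[[1,1,-22,-0,0.01,0,1],[0,0,-23,-0,0,0,1],[1,1,-22,-0,0.01,0,1],[1,0,-23,-0,0,0.01,1],[1,1,-22,-0,0.01,-0,1],[1,1,-22,-0.01,0.01,-0,1],[2,0,-23,0,0,-0,1],[4,23,0,-0,0,0.05,1]]]
[[[5,24,-1,-0,0.01,0.06,1],[7,23,0,-0.01,-0,0.05,1],[7,22,0,0,0,0.05,1],[9,22,0,0,0,0.05,1],[10,22,0,-0,0.01,0.06,1],[11,21,0,-0,-0,0.05,1],[12,20,1,-0,0,0.05,1],[12,20,2,-0.01,0,0.06,1]]]
[[[14,19,1,-0,0.01,0.05,1],[15,18,2,-0,-0,0.05,1],[15,17,2,-0.01,0,0.05,1],[17,16,2,-0,0,0.06,1],[17,16,2,-0,0.01,0.05,1]]]
```

Call:
step_arm(
  moves=[
    [[1,1,-12,0,0.01,0,1],[0,0,-22,0,0,0,1],[1,1,-24,0,0.01,0,1],[1,0,-24,0,0,0.01,1],[1,1,-24,0,0.01,0,1],[1,1,-24,-0.01,0.01,0,1],[2,0,-24,0,0,0,1],[2,12,-4,0,0,0.03,1]],
  ],
)

```text
time: 17.15
ee_pos: [0.591, -0.031, 0.263]
tool_rot: [-0.051, -3.11, -0.005]
contact_force: [0.5, 0.7, -2.5]
grip_width: 0.15
grasp_force: 60.4
```

Call:
step_arm(
  moves=[
    [[5,20,0,0,0.01,0.06,1],[7,23,0,-0.01,0,0.05,1],[7,22,0,0,0,0.05,1],[9,22,0,0,0,0.05,1],[10,22,0,0,0.01,0.06,1],[11,21,0,0,0,0.05,1],[12,20,1,0,0,0.05,1],[12,20,2,-0.01,0,0.06,1]],
  ],
)

```text
time: 18.15
ee_pos: [0.5558, 0.1537, 0.2624]
tool_rot: [-0.708, -3.006, -0.023]
contact_force: [0.3, 1.2, -2.6]
grip_width: 0.155
grasp_force: 60.4
```

```bash
python3 rec.py
python3 - <<'E'
from pour import *
plan([pose(-4,back=.03,lipz=.22)],1,mm=24,rad=.1)
E
```

```text
[ 0.064  0.457 -0.582  1.859  0.248  0.939  0.483] [0.5558 0.1537 0.2624] [-0.708 -3.006 -0.023]
t 18.15 J [ 0.06  0.46 -0.58  1.86  0.25  0.94  0.48] F [ 0.3  1.2 -2.6] grip 0.16 60.4
[[[12,18,1,-0,0,0.05,1],[13,18,2,-0,0,0.04,1],[13,17,1,-0.01,0.01,0.05,1],[15,16,2,0,-0,0.05,1],[15,16,2,-0,0,0.04,1],[16,15,1,-0,0,0.05,1]]]
```

Call:
step_arm(
  moves=[
    [[12,18,1,0,0,0.05,1],[13,18,2,0,0,0.04,1],[13,17,1,-0.01,0.01,0.05,1],[15,16,2,0,0,0.05,1],[15,16,2,0,0,0.04,1],[9,8,1,0,0,0.05,1],[6,6,0,0,0,0,1]],
  ],
)

```text
time: 19.02
ee_pos: [0.5402, 0.2822, 0.2583]
tool_rot: [-1.114, -2.871, -0.029]
contact_force: [0.9, 0.4, -1.9]
grip_width: 0.152
grasp_force: 60.4
```

```bash
python3 rec.py
python3 - <<'E'
from pour import *
ims={n:manip.get_image(n) for n in("side","top")}
for n in ims:
    for t in("pan","pan_grip","pan_lip","stone0"):
        for d in manip.look_for(n,t)[:2]: print(n,t,round(d["conf"],2),np.round(d["rect"]))
s=manip.get_state(); r=R.from_rotvec(s["tool_rot"]); g=s["ee_pos"]-.019*r.as_matrix()[:,2]
c=r*(tool(0,0)*F).inv()   # pan rot
for nm,l in(("grip",[0,0,0]),("lip",[-.051,0,-.061]),("back",[.049,0,-.055]),("wl",[.012,.031,-.04]),("wr",[.012,-.031,-.04])):
    w=g+c.apply(l); print(nm,w.round(3),*[proj(ims[n],w).round(0) for n in ims])
wps=[pose(t,back=.012) for t in(10,20,30,38)]
plan(wps,1,mm=15,rad=.09)
E
```

```text
[-0.192  0.486 -0.512  1.803  0.21   0.934  0.048] [0.5402 0.2822 0.2583] [-1.114 -2.871 -0.029]
side pan 0.62 [353. 146.  34.  32.]
side pan_grip 0.87 [354. 143.  34.  28.]
side pan_lip 0.55 [354. 144.  34.  30.]
top pan 0.64 [344. 235.  71.  67.]
top pan_grip 0.67 [237. 199.  38.  36.]
top pan_lip 0.66 [240. 199.  35.  33.]
top pan_lip 0.66 [344. 238.  75.  66.]
grip [0.542 0.28  0.277] [353. 131.] [238. 188.]
lip [0.501 0.317 0.219] [342. 135.] [225. 208.]
back [0.575 0.249 0.219] [361. 155.] [253. 195.]
wl [0.57  0.296 0.236] [363. 140.] [238. 190.]
wr [0.528 0.251 0.236] [346. 147.] [247. 202.]
t 19.525 J [-0.19  0.49 -0.51  1.8   0.21  0.93  0.05] F [-0.4 -0.2 -1.2] grip 0.15 60.4
[[[10,0,7,-0,-0.08,0,1],[11,1,5,-0,-0.08,0,1],[11,0,5,-0,-0.08,0,1],[4,0,-4,-0,-0.09,0,1],[3,0,-4,-0,-0.08,0,1],[4,0,-4,-0,-0.09,0,1],[4,0,-5,-0,-0.09,0,1],[3,0,-3,-0,-0.07,0,1]]]
[[[3,0,-4,-0,-0.07,0,1]]]
```

Call:
step_arm(
  moves=[
    [[10,0,7,0,-0.08,0,1],[11,1,5,0,-0.08,0,1],[11,0,5,0,-0.08,0,1],[4,0,-4,0,-0.09,0,1],[3,0,-4,0,-0.08,0,1],[2,0,-2,0,-0.05,0,1],[2,0,-2,0,-0.04,0,1],[2,0,-2,0,-0.04,0,1]],
  ],
)

```text
time: 20.52
ee_pos: [0.5057, 0.315, 0.25]
tool_rot: [0.973, 2.507, -0.242]
contact_force: [-0.8, 0.3, -2.0]
grip_width: 0.154
grasp_force: 60.5
```

Call:
step_arm(
  moves=[
    [[2,0,-3,0,-0.05,0,1],[2,0,-2,0,-0.05,0,1],[2,0,-2,0,-0.04,0,1],[2,0,-3,0,-0.05,0,1],[0,0,0,0,0,0,1],[0,0,0,0,0,0,1],[0,0,0,0,0,0,1],[0,0,0,0,0,0,1]],
  ],
)

```text
time: 21.52
ee_pos: [0.4974, 0.3224, 0.2544]
tool_rot: [0.907, 2.335, -0.319]
contact_force: [0.2, 1.2, -2.2]
grip_width: 0.152
grasp_force: 60.5
```

```bash
python3 rec.py
python3 - <<'E'
from pour import *
s=manip.get_state(); r=R.from_rotvec(s["tool_rot"]); g=s["ee_pos"]-.019*r.as_matrix()[:,2]; c=r*(tool(0,0)*F).inv()
print("lip",g+c.apply([-.051,0,-.061]),"tilt",np.degrees(np.arccos(-r.as_matrix()[2,2])))
for n in("side","top"):
    im=manip.get_image(n); cv2.imwrite(f"pics/p_{n}.png",im["frame"][:,:,::-1])
    for k in range(2):
        for d in manip.look_for(n,f"stone{k}"): print(n,k,round(d["conf"],2),np.round(d["rect"]))
plan([pose(44,back=.012)],1,mm=15,rad=.05)
E
```

```text
[-0.875  0.487 -0.204  1.98   0.869  1.078 -0.819] [0.4974 0.3224 0.2544] [ 0.907  2.335 -0.319]
lip [0.48671579 0.33176772 0.1898702 ] tilt 38.11178809759864
top 0 0.41 [412. 284.  37.  51.]
top 1 0.41 [412. 284.  37.  51.]
t 21.825 J [-0.88  0.49 -0.2   1.98  0.87  1.08 -0.82] F [-0.8 -0.4 -2.1] grip 0.16 60.5
[[[1,0,-2,-0,-0.03,0,1],[2,0,-1,-0,-0.04,0,1],[1,0,-2,-0,-0.03,0,1]]]
```

Call:
step_arm(
  moves=[
    [[1,0,-2,0,-0.03,0,1],[2,0,-1,0,-0.04,0,1],[1,0,-2,0,-0.03,0,1],[1,0,-2,0,-0.03,0,1],[0,0,0,0,0,0,1],[0,0,0,0,0,0,1],[0,0,0,0,0,0,1]],
  ],
)

```text
time: 22.7
ee_pos: [0.4911, 0.3282, 0.2564]
tool_rot: [0.86, 2.215, -0.367]
contact_force: [-0.0, 0.5, -2.2]
grip_width: 0.158
grasp_force: 60.6
```

```bash
cat > stones.py <<'E'
from pour import *
import pickle
i1=pickle.load(open("ims0.pkl","rb"))
fz=[]
for n in("side","top"):
    im=manip.get_image(n); f=im["frame"]; cv2.imwrite(f"pics/p_{n}.png",f[:,:,::-1])
    for nm,F_ in(("start",i1[n]["frame"]),("now",f)):
        x=F_.astype(int); m=(x[:,:,0]>140)&(x[:,:,0]-x[:,:,2]>70)&(x[:,:,0]-x[:,:,1]>40)
        k,l,st,c=cv2.connectedComponentsWithStats(m.astype(np.uint8)); print(n,nm,[(st[j,4],c[j].round(0).tolist()) for j in range(1,k) if st[j,4]>2])
    b=proj(im,[.479,.34,.02]); print("jar",b.round(0),"funnel",proj(im,[.479,.34,.164]).round(0))
    x0,y0=b.astype(int); print("absdiff jar region",np.abs(f[y0-9:y0+10,x0-9:x0+10].astype(int)-i1[n]["frame"][y0-9:y0+10,x0-9:x0+10]).mean(2).round(0).astype(int)[::3,::2].tolist())
    fz.append(manip.get_state()["contact_force"][2])
    for _ in range(4): manip.get_image(n); fz.append(manip.get_state()["contact_force"][2])
print("fz",np.mean(fz),np.std(fz))
E
python3 rec.py; python3 stones.py
```

```text
[-0.966  0.526 -0.174  1.992  0.94   1.166 -0.931] [0.4911 0.3282 0.2564] [ 0.86   2.215 -0.367]
side start [(np.int32(77), [276.0, 29.0]), (np.int32(102), [354.0, 413.0])]
side now [(np.int32(75), [276.0, 29.0]), (np.int32(102), [354.0, 413.0])]
jar [336. 174.] funnel [337. 142.]
absdiff jar region [[1, 3, 1, 1, 1, 1, 2, 0, 1, 1], [1, 5, 9, 8, 10, 0, 0, 1, 1, 1], [1, 3, 31, 60, 42, 17, 2, 1, 7, 11], [1, 1, 4, 55, 69, 38, 3, 22, 47, 36], [0, 2, 21, 35, 25, 7, 46, 43, 46, 32], [3, 0, 21, 46, 24, 4, 23, 41, 19, 1], [1, 0, 1, 1, 2, 3, 1, 0, 0, 2]]
top start []
top now [(np.int32(40), [458.0, 237.0])]
jar [226. 251.] funnel [218. 224.]
absdiff jar region [[31, 26, 30, 34, 46, 48, 12, 10, 17, 19], [11, 15, 26, 41, 63, 70, 73, 62, 29, 10], [24, 72, 95, 94, 93, 93, 91, 86, 80, 58], [67, 93, 94, 92, 89, 87, 85, 83, 80, 74], [86, 91, 90, 91, 89, 87, 85, 83, 82, 69], [60, 91, 91, 91, 91, 88, 85, 87, 84, 52], [36, 42, 62, 80, 82, 87, 81, 66, 63, 81]]
fz -1.8349665018840433 0.4099957742568488
```

Run:
```python
from pour import *
p,r=plan([pose(56,back=.014)],1,mm=15,rad=.05)
print("back"); plan([pose(20,back=.02),pose(0,back=.03,lipz=.22)],1,mm=20,rad=.12,start=(p,r))
f=manip.get_image("side")["frame"].astype(int); g=f[160:186,322:352]
ch=" .:-=+*#%@"; L=g.mean(2)
for row,rr in zip(L,g): print("".join("O" if c[0]-c[2]>35 else ch[int(min(v,255)//26)] for v,c in zip(row,rr)))
```

```text
t 23.2 J [-0.97  0.53 -0.17  1.99  0.94  1.17 -0.93] F [-1.3  0.1 -2.2] grip 0.16 60.6
[[[2,0,-2,-0,-0.05,0,1],[1,0,-1,-0,-0.04,0,1],[2,0,-2,-0,-0.05,0,1],[2,0,-2,-0,-0.04,0,1]]]
back
t 23.2 J [-0.97  0.53 -0.17  1.99  0.94  1.17 -0.93] F [-1.3  0.1 -2.2] grip 0.16 60.6
[[[-3,0,7,-0,0.1,0,1],[-4,0,7,-0,0.11,0,1],[-5,0,6,-0,0.1,0,1],[-5,0,6,-0,0.11,0,1],[-6,0,5,-0,0.1,0,1],[-6,0,5,-0,0.11,0,1],[-10,0,-2,-0,0.12,0,1],[-10,0,-2,-0,0.11,0,1]]]
[[[-10,0,-4,-0,0.12,0,1]]]
----==++****************++=---
======+++*************++++=---
+++++++++++++******+++++++=---
+++++++++++++++***++++=+++=---
+++++++++++++*****+++++++++===
++++++++++++++++++++++++++++++
+++++++++**********+++*+++++++
*++++++++*****#####****+++++++
++++++++++***########**+++++++
*+++++***+++**##%%%###*+++++++
*+++++*#**+++**#######**++++++
*++++*####*++++*#####***+++**+
+++++*####*+==++*###******++++
++++**####*+==+**##**+****++++
++++**####*+++**##**++++******
***+**####**+**##****+++***+**
******###*****##*+++*******+*+
******###*++**##*++++**#******
******###*+++*##*++++*##******
++++++**#**++*###*************
++++++++*****#####************
++++++++++**######****++++****
+++++++++++*********++*++*****
++++++++++++****++++**********
++++++++++++*******+*****+****
+++++++++++++*#***************
```

Call:
step_arm(
  moves=[
    [[2,0,-2,0,-0.05,0,1],[1,0,-1,0,-0.04,0,1],[2,0,-2,0,-0.05,0,1],[2,0,-2,0,-0.04,0,1],[0,3,0,0,0,0,1],[0,-3,0,0,0,0,1],[0,0,0,0,0,0,1]],
  ],
)

```text
time: 24.12
ee_pos: [0.4837, 0.3346, 0.2557]
tool_rot: [0.795, 2.049, -0.427]
contact_force: [-1.0, -0.7, -1.5]
grip_width: 0.154
grasp_force: 60.6
```

Call:
step_arm(
  moves=[
    [[-3,0,7,0,0.1,0,1],[-4,0,7,0,0.11,0,1],[-5,0,6,0,0.1,0,1],[-5,0,6,0,0.11,0,1],[-6,0,5,0,0.1,0,1],[-6,0,5,0,0.11,0,1],[-10,0,-2,0,0.12,0,1],[-10,0,-2,0,0.11,0,1]],
  ],
)

```text
time: 25.12
ee_pos: [0.5313, 0.2907, 0.2575]
tool_rot: [1.101, 2.831, -0.067]
contact_force: [0.3, -0.0, -2.7]
grip_width: 0.151
grasp_force: 60.5
```

Call:
step_arm(
  moves=[
    [[-10,0,-4,0,0.12,0,1],[-20,-20,-4,0,0,0,1],[-20,-20,-4,0,0,0,1],[-20,-20,-4,0,0,0,1],[0,0,0,0,0,0,1]],
  ],
)

```text
time: 25.75
ee_pos: [0.5421, 0.1969, 0.2741]
tool_rot: [-1.143, -2.921, 0.007]
contact_force: [-0.3, -0.4, -2.6]
grip_width: 0.153
grasp_force: 60.4
```

```bash
python3 rec.py
python3 - <<'E'
from pour import *
import pickle
i0=pickle.load(open("ims0.pkl","rb"))["side"]["frame"].astype(int)
s=manip.get_state(); r=R.from_rotvec(s["tool_rot"]); g=s["ee_pos"]-.019*r.as_matrix()[:,2]; c=r*(tool(0,0)*F).inv()
im=manip.get_image("side"); f=im["frame"].astype(int); cv2.imwrite("pics/after.png",im["frame"][:,:,::-1])
ch=" .:-=+*#%@"
def show(a): 
    L=a.mean(2)
    for row,rr in zip(L,a): print("".join("O" if c[0]-c[2]>35 else ch[int(min(v,255)//26)] for v,c in zip(row,rr)))
q=[proj(im,g+c.apply(l)) for l in([-.051,0,-.061],[.049,0,-.055],[.0,.03,-.06],[0,-.03,-.06])]; q=np.array(q); print(q.round(0).tolist())
x0,y0=(q.min(0)-5).astype(int);x1,y1=(q.max(0)+5).astype(int); show(f[y0:y1,x0:x1])
print("jar diff"); d=(f-i0)[160:186,322:352]
for row in d: print("".join("O" if v[0]-v[2]>25 else ("#" if v.mean()<-40 else "+" if v.mean()<-15 else "w" if v.mean()>25 else ".") for v in row))
for t in ("stone0","jar"):
  for n in("side","top"):
    if n=="top": manip.get_image(n)
    print(t,n,[(round(e["conf"],2),np.round(e["rect"]).tolist()) for e in manip.look_for(n,t)])
E
```

```text
[-0.118  0.409 -0.457  1.873  0.222  0.916  0.145] [0.5421 0.1969 0.2741] [-1.143 -2.921  0.007]
[[336.0, 151.0], [355.0, 171.0], [354.0, 158.0], [337.0, 166.0]]
%%%%%%#*=:...:---:..:-=+**===
%%%%%%##+-:..:-=-:..:-=**+=-=
%%%####**=:..:-=-...::=*+=-==
%#******+=:..:-=-....:-+=----
#********+-::--=-.....:------
****#####*=-::==-:......:----
*########**=--====:.....::---
*#########**+==+++=:. ...:-==
+*#########**++****=:.....-==
=+*##########***##*+=:....-==
-=**###############*+=-:::-==
--=*################*++=---=+
=--=*################**+====+
+=-=+*################*+=====
+=--=+*##############*+======
++=--=+*#############*+======
++=---=+*############*+======
++==---=+*###########*+======
+++=----=+*##########*++====+
++++=----=+*#########*+=====+
****+==---=**########*+======
******+=---+*########*+======
+****#*=---=+*#####**+=======
+++**##*=---=+*###**+========
*+++*****=---=+***++=========
*+++++***+=---=+++===========
#*+==++*#*+=---===========++=
#*+==+**##*=---=========+++++
#*+++**##**+=--=======+++++++
#**+**##***++=======+++++++++
jar diff
.........+####+........wwwwww
[... 335 characters left out ...]
#+.++++
..........+#OOOO+.+#######++++
..........+#OOO++..+######++++
..........+###++..++#######+++
..........++#++..+++######++++
.........+++++..+#########++..
.........+##++..+#####+#++....
.........+###+..+####++.......
.........++#++...++#++........
..........+++......+..........
..............................
..............................
..............................
..............................
..............................
stone0 side [(0.6, [342.0, 162.0, 53.0, 64.0])]
stone0 top []
jar side [(0.71, [333.0, 173.0, 19.0, 29.0]), (0.62, [320.0, 202.0, 34.0, 47.0]), (0.16, [338.0, 264.0, 77.0, 91.0])]
jar top [(0.72, [257.0, 253.0, 8.0, 31.0]), (0.7, [224.0, 249.0, 22.0, 22.0])]
```

Run:
```python
from pour import *
Q=R.from_rotvec([-.014,3.134,-.009])
plan([(np.array([.594,-.044,.26]),Q)],1,mm=32,rad=.12)
```

```text
t 26.1 J [-0.12  0.41 -0.46  1.87  0.22  0.91  0.14] F [-0.1 -0.1 -2.1] grip 0.15 60.4
[[[-26,-18,2,0,-0,-0.09,1],[-23,-21,1,0,-0,-0.1,1],[-22,-22,2,0,-0.01,-0.09,1],[-19,-25,2,0,0,-0.09,1],[-18,-26,2,0,0,-0.1,1],[-14,-28,2,-0,-0,-0.09,1],[-12,-29,1,0,-0,-0.1,1],[-9,-30,2,0,-0.01,-0.09,1]]]
```

Call:
step_arm(
  moves=[
    [[-26,-18,2,0,0,-0.09,1],[-23,-21,1,0,0,-0.1,1],[-22,-22,2,0,-0.01,-0.09,1],[-19,-25,2,0,0,-0.09,1],[-18,-26,2,0,0,-0.1,1],[-14,-28,2,0,0,-0.09,1],[-12,-29,1,0,0,-0.1,1],[-9,-30,2,0,-0.01,-0.09,1]],
  ],
)

```text
time: 27.1
ee_pos: [0.5942, -0.0453, 0.2603]
tool_rot: [-0.019, 3.129, -0.008]
contact_force: [-0.1, 0.5, -2.1]
grip_width: 0.152
grasp_force: 60.5
```

Run:
```python
from pour import *
import pickle
Q=R.from_rotvec([-.014,3.134,-.009])
print(manip.get_state()["ee_pos"],manip.get_state()["tool_rot"])
plan([(np.array([.595,-.046,.13]),Q),(np.array([.595,-.047,.089]),Q)],1,mm=22,rad=.12)
i0=pickle.load(open("ims0.pkl","rb"))["side"]["frame"].astype(int); f=manip.get_image("side")["frame"].astype(int)
d=(f-i0)[132:186,318:356]
for row in d[::1]: print("".join("O" if v[0]-v[2]>25 else "#" if v.mean()<-40 else "+" if v.mean()<-12 else "w" if v.mean()>12 else "." for v in row))
```

```text
[ 0.59418847 -0.04534785  0.26028639] [-0.01923284  3.12909547 -0.00844614]
t 27.1 J [ 0.4   0.47 -0.61  1.86  0.34  0.91  1.22] F [-0.1  0.5 -2.1] grip 0.15 60.5
[[[0,0,22,0,0,0,1],[0,0,21,0,0,0,1],[0,0,22,0,0,0,1],[1,0,22,0,0,0,1],[0,0,22,0,0,0,1],[0,0,21,0,0,0,1],[0,0,21,0,0,0,1],[0,-1,20,0,0,0,1]]]
ww..+#################OO#OOO#O######++
...+#################O#O##O#O#######++
w.+#################################++
.+###################O###############+
+#############################O#######
######################################
######################################
######################################
######################################
######################################
######################################
######################################
++####################################
.+++##################################
...++#################################
.....++###############################
.......++#############################
........+#############################
.........+############################
.........+###########################+
.........+######
[... 609 characters left out ...]
........++OOOOOOOOOOOOOOOOOO+++++++++
.........+OOOOOOOOOOOOOOOOOOO+++++++++
.........+#OOOOOOOOOOOOOOOOOO+++++++++
........+#OOOOOOOOOOOOOOOOOOO#+#++++++
.........##OOOOOOOOOOOOOOOOOOO++++++++
.........+#OOOOOOOOOOOOOOOOOOO#+++++++
.........+#OOOOOOOOOOOOOOOOOO##+++++..
.........+##OOOOOOOOOOOOOOOOOO++++....
..........+#OOOOOOOOOOOOOOOOO++.......
..........+##OOOOOOOOOOOOOOOO++....+++
..........+##OOOOOOOOOOOOOOOO+++++++##
..........+####OOOOOOOOOOOOO##########
..........+#####OOOOOOOOOOO###########
..........+#######OOOOOOOOO###########
..........+###########################
..........+###########################
..........+###########################
..........+###########################
```

Call:
step_arm(
  moves=[
    [[0,0,22,0,0,0,1],[0,0,22,0,0,0,1],[0,0,22,0,0,0,1],[1,0,22,0,0,0,1],[0,0,22,0,0,0,1],[0,0,22,0,0,0,1],[0,0,20,0,0,0,1],[0,-1,10,0,0,0,1]],
  ],
)

```text
time: 28.15
ee_pos: [0.5945, -0.0461, 0.0974]
tool_rot: [-0.014, 3.131, -0.008]
contact_force: [0.3, -0.4, -2.1]
grip_width: 0.151
grasp_force: 60.4
```

Call:
step_arm(
  moves=[
    [[0,0,6,0,0,0,1],[0,0,2,0,0,0,1],[0,0,0,0,0,0,1]],
  ],
)

```text
time: 28.52
ee_pos: [0.5951, -0.0467, 0.0908]
tool_rot: [-0.013, 3.129, -0.009]
contact_force: [-0.6, 0.2, -1.9]
grip_width: 0.15
grasp_force: 60.4
```

Not yet in contact (taken at TCP z 0.087); go down the rest and release.

Call:
step_arm(
  moves=[
    [[0,0,2,0,0,0,1],[0,0,2,0,0,0,1],[0,0,0,0,0,0,1]],
  ],
)

```text
time: 28.9
ee_pos: [0.5953, -0.0468, 0.0869]
tool_rot: [-0.013, 3.128, -0.009]
contact_force: [1.7, 0.2, 2.5]
grip_width: 0.149
grasp_force: 61.1
```

```bash
python3 -c "
from h import *
f=[]
for _ in range(4): manip.get_image('side'); f.append(manip.get_state()['contact_force'])
print(np.mean(f,0),manip.get_state()['ee_pos'])"
```

```text
[0.52518606 0.2488033  3.33126755] [ 0.59533495 -0.0467069   0.08682405]
```

Call:
step_arm(
  moves=[
    [[0,0,0,0,0,0,0.4],[0,0,0,0,0,0,0],[0,0,0,0,0,0,-0.3],[0,0,0,0,0,0,-0.3],[0,0,-10,0,0,0,-0.3],[0,0,-25,0,0,0,-0.3],[0,0,-40,0,0,0,-0.3],[0,0,-50,0,0,0,-0.3]],
  ],
)

```text
time: 30.1
ee_pos: [0.5928, -0.0461, 0.2127]
tool_rot: [-0.014, 3.131, -0.008]
contact_force: [0.4, -0.2, 0.3]
grip_width: 0.645
grasp_force: 0.0
```

Call:
step_arm(
  moves=[
    [[0,-40,-40,0,0,0,-0.3],[0,-50,-20,0,0,0,-0.3],[0,-50,0,0,0,0,-0.3],[0,-50,0,0,0,0,-0.3],[0,-50,0,0,0,0,-0.3],[0,-20,0,0,0,0,-0.3],[0,0,0,0,0,0,-0.3]],
  ],
)

```text
time: 30.98
ee_pos: [0.5944, -0.3068, 0.2729]
tool_rot: [-0.01, 3.129, -0.008]
contact_force: [-0.4, 0.9, 0.0]
grip_width: 0.648
grasp_force: 0.0
```

Run:
```python
from pour import *
import pickle
I0=pickle.load(open("ims0.pkl","rb")); i1=pickle.load(open("ims1.pkl","rb"))
print(manip.get_state()["ee_pos"])
ims={n:manip.get_image(n) for n in("side","top")}
f=ims["side"]["frame"].astype(int); cv2.imwrite("pics/fin.png",ims["side"]["frame"][:,:,::-1]); cv2.imwrite("pics/fint.png",ims["top"]["frame"][:,:,::-1])
def show(d):
    for row in d: print("".join("O" if v[0]-v[2]>25 else "#" if v.mean()<-40 else "+" if v.mean()<-12 else "w" if v.mean()>12 else "." for v in row))
show((f-I0["side"]["frame"])[150:190,318:356])
print("top"); show((ims["top"]["frame"].astype(int)-I0["top"]["frame"])[228:270,205:248])
for n in ims:
    for t in("pan","pan_grip","jar","tall_bottle","soil_sieve","reagent_box","stone0"):
        print(n,t,[(round(e["conf"],2),np.round(e["rect"]).tolist()) for e in manip.look_for(n,t)][:3])
for z,nm in((1,"pan before"),(0,"pan now")):
    g=(i1["side"]["frame"].astype(int) if z else f)[250:285,322:372]; ch=" .:-=+*#%@"; print(nm)
    for rr in g: print("".join("O" if c[0]-c[2]>35 else ch[int(min(c.mean(),255)//26)] for c in rr))
```

```text
[ 0.59439501 -0.30676516  0.2729496 ]
......................................
......................................
......................................
......................................
......................................
......................................
......................................
......................................
......................................
......................................
......................................
......................................
......................................
......................................
......................................
......................................
......................................
......................................
............++++++....................
............++###++...................
............++##OOO+......+...........
.............++OOOO+.....++++.........
..............+#OOOO+...+++++.........
..............+#OOO++..++##+++........
..............+###++++++####++........
..............++#++.++++####++........
.............+++++..+######++.........
.........
[... 6119 characters left out ...]
######################*+**+=:::=+##%%
====--:::-+*#######################*+*#*++=-=*#%%%
=----::::-+*######################****###**++*#%%%
----::::.:-+*****#################*****###**+*#%%%
-::::::..:-====++****#############******###*+*#%%%
::::::...:---======++*****########******###*+*#%%%
:::::.....------========++****##****#***###***#%%%
:::......:-======--=----=====+******#***###**##%%%
:........-+++========-=-=========+*****####**#%%%%
........:=****+=++=====-===-=-=-=+*#***####**#%%%%
........-+*###*+****++===========+*#***###***#%%%%
.......:=*####***###**+++++======+*#***###*+*#%%%%
.......-+*###########*******+++++*##*+*###*+*##%%%
......:=**##################******##***###*++*####
```

```bash
python3 -c "
from h import *
print(manip.close_job())"
```

```text
the job is handed in; nothing more can be done
None
```

The job is handed in, but no verdict came back. As far as the images show, the drawer is out at its stop, all five stones are in the jar, the pan is empty and upright in the drawer, and nothing else looked disturbed.

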